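# Repack the hand instruments from the drying rack into the cassette

### The arm

A 6-joint arm with a two-finger parallel gripper is mounted at the origin on the work surface. World frame = base frame: x ahead of the robot, y to its left, z up, the work surface at z = 0. Lengths are in m, angles in rad, forces in N, time in s.
With the tool pointing down it reaches from about 0.25 to 0.775 m from the base axis. Payload 4 kg.
Tool frame: the origin (TCP) lies at the very end of the fingers, on their centre line; the grasp point (between the pads) lies 19 mm behind it (robot.grip_point_offset is the distance from the TCP to the grasp point, in m); z points along the fingers, x is the direction in which the jaws open and shut, and the axes are right-handed (so a half turn about z gives the same grasp; the last joint's range is limited). The gripper opens to 94 mm and grips with 3 to 60 N. Pads are 16 mm wide; open, the fingers measure 119 mm over their backs; the gripper's body (75 mm by 177 mm) begins 78 mm behind the grasp point.
Start: joints at [1.083, 0.087, 1.371, -0, 1.684, -0.103], TCP at [0.206, 0.51, 0.206] pointing down, gripper open.
Joint ranges: [-3.1, 3.1], [-0.76, 2.03], [0.27, 2.55], [-1.08, 4.22], [0.17, 2.65], [-2.57, 2.57]. Speed limits (rad/s): [2.79, 2.79, 3.14, 3.14, 3.14, 3.14].

### API

Orientations are given as [roll, pitch, yaw] about the fixed x, y, z axes, in that order (R = Rz(yaw) Ry(pitch) Rx(roll)).
In Python, from bench import robot gives the robot as it stands.
- The arm moves only by the shell command python3 -m inch 'ROWS'. ROWS is text: rows parted by semicolons, each of 5 numbers parted by spaces: the shift along the tool's x, y, z in cm, then the turn about the tool's z in rad, then the closure, from 0 (fully open) to 1 (shut). In form: tx ty tz spin claw; .... A call has 1 to 20 rows; each row is the pose to reach, as a shift and turn from the pose measured when the call began, along the tool's axes at that moment; what a row does not reach only later rows make up. A row lasts 1/12 s, in which the tool goes at most 41.7 mm and 7.16 degrees, less where a joint would pass 70% of its speed; a pose out of reach is approached as far as the arm can. A call with a gripper value outside its range is refused whole. The fingers move at their own pace and stop on an object; the grip force is fixed at half the most. Time passes only in rows, so rows that repeat a pose let the fingers close. It gives the time, the measured TCP pose, the force and the opening at its end, in the units of the state.
- robot.get_obs(): the state, without advancing time (a new reading comes with each control period).
- robot.snapshot(name): name is "scene" or "top" or "wrist"; returns (picture, depth): 480x640x3 uint8, blue, green, red; 480x640 float32, m along the optical axis (not along the pixel's ray), 0 where there is no reading.
- robot.camera_info(name): a dict with "K" (3x3 intrinsics, pixels), "extrinsics" (4x4, takes a point from world to camera coordinates); the wrist camera has in their place "mount" (4x4, takes a point from camera to tool coordinates, whose origin is the TCP and whose axes are the tool frame's). Camera axes: x right, y down, z forward; pixel columns grow to the right and rows downward; lengths in m; the calibration is good to about 2 mm. A picture is of the moment at which its call begins: read the wrist's pose just before it. camera_info takes no time and is no camera call.
- robot.close_job(): hands the job in, once; it reports no verdict.
The state is a dict: "time": time; "joint_positions": joint angles; "qvel": joint speeds; "joint_torque": joint torques, N m; "tool_pos": TCP position; "ee_rot": TCP orientation; "wrist_force": force on the tool from outside, world axes, zero at the start; "wrist_torque": the same for the moment, N m; "width": finger opening in m.
Only numpy, scipy, OpenCV 4.12 (cv2) and the standard library are available. Lean on these libraries where they do the work, as an engineer would, in place of code of your own. Each camera call takes 0.05 s, during which the arm holds its last target.

### The job

First lift the retaining bar out of its two brackets on the drying rack and lay it, tab up, in the white bar tray while the instruments stay in the rack. Then move the four hand instruments one by one into the steel cassette, each centred and seated level in the cradle of its own colour. Set everything down rather than dropping it.

Things in the scene. Friction and masses are not known exactly. Their poses are not given: they have to be found in the camera images.
- inst_red_mid (a point): centre of the red hand instrument: level flat-sided red handle 130 x 12 x 12 mm, thin steel ends, 185 mm over all, balanced at its centre. x along it, z up. Starts in the drying rack (two yellow combs), centre 36 mm above the table, neighbours 56 mm apart. Combs 10 mm thick cross it 36 mm either side of its middle, prongs 48 mm high; between them it is free down to the base plate (4 mm)
- inst_blue_mid (a point): centre of the blue hand instrument: level flat-sided blue handle 130 x 12 x 12 mm, thin steel ends, 185 mm over all, balanced at its centre. x along it, z up. Starts in the drying rack (two yellow combs), centre 36 mm above the table, neighbours 56 mm apart. Combs 10 mm thick cross it 36 mm either side of its middle, prongs 48 mm high; between them it is free down to the base plate (4 mm)
- inst_green_mid (a point): centre of the green hand instrument: level flat-sided green handle 130 x 12 x 12 mm, thin steel ends, 185 mm over all, balanced at its centre. x along it, z up. Starts in the drying rack (two yellow combs), centre 36 mm above the table, neighbours 56 mm apart. Combs 10 mm thick cross it 36 mm either side of its middle, prongs 48 mm high; between them it is free down to the base plate (4 mm)
- inst_black_mid (a point): centre of the black hand instrument: level flat-sided black handle 130 x 12 x 12 mm, thin steel ends, 185 mm over all, balanced at its centre. x along it, z up. Starts in the drying rack (two yellow combs), centre 36 mm above the table, neighbours 56 mm apart. Combs 10 mm thick cross it 36 mm either side of its middle, prongs 48 mm high; between them it is free down to the base plate (4 mm)
- cradle_red: fixed red cradle in the steel cassette, with two red forks 36 mm either side of its centre along x. Origin: centre of underside, 4 mm above the table; x along the instrument's lie, z up. A seated instrument's centre is 34 mm above it. Prongs 28 mm apart inside, 46 mm high; base 90 x 46 mm. Neighbours 56 mm apart, any colour order; cassette rim 18 mm high
- cradle_blue: fixed blue cradle in the steel cassette, with two blue forks 36 mm either side of its centre along x. Origin: centre of underside, 4 mm above the table; x along the instrument's lie, z up. A seated instrument's centre is 34 mm above it. Prongs 28 mm apart inside, 46 mm high; base 90 x 46 mm. Neighbours 56 mm apart, any colour order; cassette rim 18 mm high
- cradle_green: fixed green cradle in the steel cassette, with two green forks 36 mm either side of its centre along x. Origin: centre of underside, 4 mm above the table; x along the instrument's lie, z up. A seated instrument's centre is 34 mm above it. Prongs 28 mm apart inside, 46 mm high; base 90 x 46 mm. Neighbours 56 mm apart, any colour order; cassette rim 18 mm high
- cradle_black: fixed black cradle in the steel cassette, with two black forks 36 mm either side of its centre along x. Origin: centre of underside, 4 mm above the table; x along the instrument's lie, z up. A seated instrument's centre is 34 mm above it. Prongs 28 mm apart inside, 46 mm high; base 90 x 46 mm. Neighbours 56 mm apart, any colour order; cassette rim 18 mm high
- bar_tab (a point): centre of the orange grip tab, 12 (x) x 36 (y) x 40 mm high, standing on the middle of the steel retaining bar, 260 (y) x 16 x 10 mm; 120 g. z up; bar's underside 30 mm below this point. Starts 74 mm above the table, lying loose over one end of the four handles, ends in two open-topped brackets of the drying rack (slots 24 mm wide, walls 18 mm high, tops 12 mm below this point): lift straight up
- bar_tray: fixed white tray with dark liner for the bar: 310 x 70 mm outside, walls 5 mm thick, 16 mm high, inside 300 x 60 mm. Origin: centre of underside, on the table; x along its length (about square to the bar's start), z up. Floor 5 mm above the origin: the tab's centre is 35 mm above the origin when the bar lies in it
Not all that is in view belongs to the job. There is more than one size of the part that bears inst_green_mid; the job needs the larger. There is more than one size of the cradle_black; the job needs the larger.

How it is judged:
By the outcome, as a careful person would: the job done as asked, in the order asked, and still so for the second after the job is handed in, with the robot touching nothing.
It also fails if it takes over 136 s, if anything falls off the work surface, if the arm or the gripper's body presses on something with over 40 N, if the wrist force passes 120 N, or if a joint passes its speed limit or range.

## Working session

There is one attempt and no reset: what is moved stays moved. The work goes in short steps, Python scripts to look and compute and a shell command to move; the robot and the scene stay as the last step left them, time stands still between calls to the robot, and variables do not carry over. Pictures are saved under pics/ and viewed, and the job is handed in when it is done.

```bash
ls; mkdir -p pics; cat > h.py <<'E'
import numpy as np, cv2
from bench import robot
E
python3 - <<'E'
from h import *
for n in ("scene","top","wrist"):
    p,d=robot.snapshot(n); cv2.imwrite(f"pics/{n}0.png",p); np.save(f"pics/{n}0.npy",d)
    i=robot.camera_info(n); print(n,{k:np.round(np.array(v),4).tolist() if not isinstance(v,str) else v for k,v in i.items()})
print(robot.get_obs())
E
```

```text
pics
scene {'K': [[471.8292, 0.0, 322.3241], [0.0, 471.8292, 238.2632], [0.0, 0.0, 1.0]], 'extrinsics': [[-0.3145, 0.9491, 0.0181, 0.1685], [0.6162, 0.2186, -0.7567, -0.3137], [-0.7221, -0.2268, -0.6536, 1.3252], [0.0, 0.0, 0.0, 1.0]]}
top {'K': [[439.3094, 0.0, 325.2533], [0.0, 439.3094, 238.8057], [0.0, 0.0, 1.0]], 'extrinsics': [[0.0257, -0.9994, -0.0248, -0.0004], [-0.9807, -0.0204, -0.1942, 0.5901], [0.1936, 0.0293, -0.9806, 0.7743], [0.0, 0.0, 0.0, 1.0]]}
wrist {'K': [[344.9578, 0.0, 320.2626], [0.0, 344.9578, 239.1088], [0.0, 0.0, 1.0]], 'mount': [[1.0, -0.0016, 0.0003, 0.0002], [0.0015, 0.9641, 0.2656, -0.0775], [-0.0007, -0.2656, 0.9641, -0.1782], [0.0, 0.0, 0.0, 1.0]]}
{'time': 0.15, 'joint_positions': array([ 1.08289241e+00,  8.78455412e-02,  1.37191024e+00, -2.35073234e-05,
        1.68362700e+00, -1.03084367e-01]), 'qvel': array([-0.00178155, -0.00199309, -0.00317098, -0.00094175, -0.00227927,
        0.00130711]), 'joint_torque': array([ 1.23575086e-03, -3.40647197e+01, -3.02790749e+01,  7.17398501e-02,
        3.05785029e-02, -1.23120908e-04]), 'tool_pos': array([0.20626519, 0.50938986, 0.20453851]), 'ee_rot': array([-3.14143168e+00,  1.78303133e-03,  1.18597429e+00]), 'wrist_force': array([-0.31445724, -0.29856923,  0.32547281]), 'wrist_torque': array([-0.05964422, -0.0191194 , -0.00803685]), 'width': 0.0938416095500615}
```

View pics/top0.png

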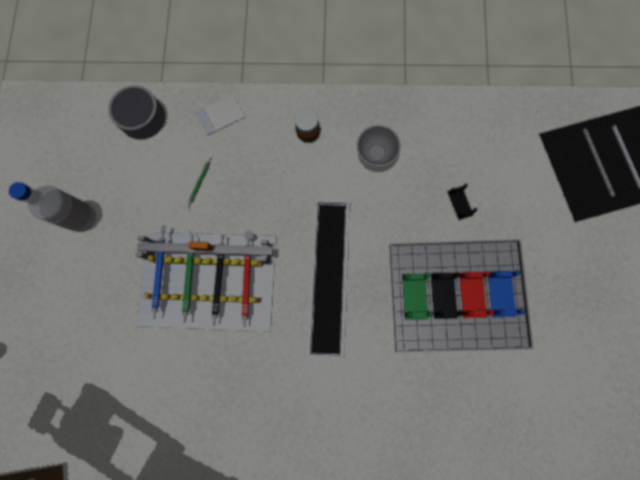

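View pics/scene0.png

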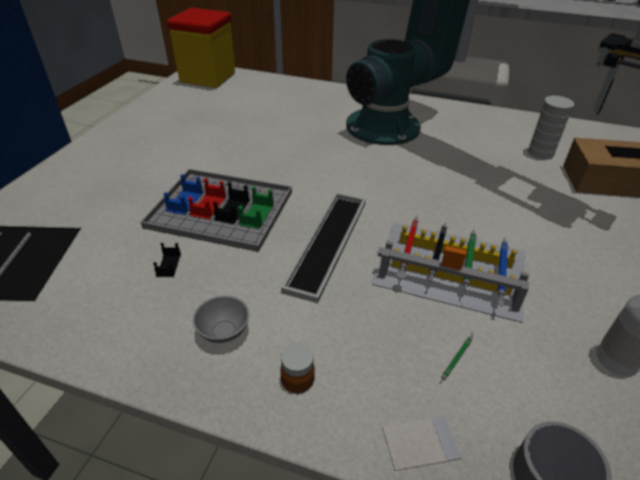

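View pics/wrist0.png

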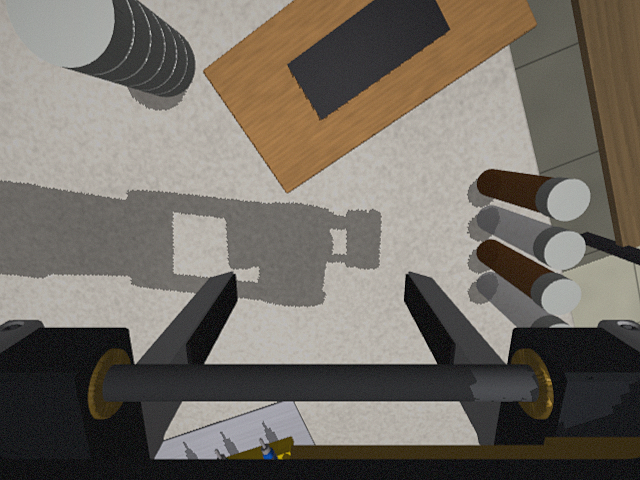

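The top view shows:
- the rack at about (205,280), with the bar and its tab at (200,245)
- the tray at (330,280)
- the cassette at (460,295), with cradle order green, black, red, blue from left to right

The small green instrument at (200,183) and the small loose black cradle at (462,202) are decoys. Next I'll measure the parts.

```bash
cat > h.py <<'E'
import numpy as np, cv2
from bench import robot
from scipy.spatial.transform import Rotation as Ro
def T_cw(name,obs=None):
    "camera->world"
    i=robot.camera_info(name)
    if name=='wrist':
        M=np.eye(4); M[:3,:3]=Ro.from_euler('xyz',obs['ee_rot']).as_matrix(); M[:3,3]=obs['tool_pos']
        return np.array(i['K']), M@np.array(i['mount'])
    return np.array(i['K']), np.linalg.inv(np.array(i['extrinsics']))
def ray(K,T,uv,z):
    uv=np.atleast_2d(uv).astype(float)
    d=np.c_[uv,np.ones(len(uv))]@np.linalg.inv(K).T@T[:3,:3].T
    o=T[:3,3]; s=(z-o[2])/d[:,2]
    return o+s[:,None]*d
def proj(K,T,P):
    c=(np.atleast_2d(P)-T[:3,3])@T[:3,:3]; p=c@K.T; return p[:,:2]/p[:,2:]
def masks(img):
    h=cv2.cvtColor(img,cv2.COLOR_BGR2HSV).astype(int); H,S,V=h[...,0],h[...,1],h[...,2]
    m=dict(red=((H<6)|(H>174))&(S>150)&(V>60), blue=(H>100)&(H<125)&(S>150)&(V>50), green=(H>55)&(H<85)&(S>130)&(V>40),
      black=(V<45)&(S<90), orange=(H>6)&(H<16)&(S>170)&(V>120))
    return {k:v.astype(np.uint8)*255 for k,v in m.items()}
def blobs(m,amin=30):
    n,l,s,c=cv2.connectedComponentsWithStats(m)
    out=[]
    for i in range(1,n):
        if s[i,4]>=amin:
            cs,_=cv2.findContours((l==i).astype(np.uint8),cv2.RETR_EXTERNAL,cv2.CHAIN_APPROX_NONE)
            out.append((s[i,4],c[i],cv2.minAreaRect(cs[0])))
    return out
def go(pos,yaw):
    "print shift in tool axes (cm) and spin for a target TCP and yaw (mod pi, nearest in q6 range)"
    o=robot.get_obs(); R=Ro.from_euler('xyz',o['ee_rot']).as_matrix(); y0=np.arctan2(R[1,0],R[0,0])
    s=R.T@(np.array(pos)-o['tool_pos'])*100
    sp=y0-yaw
    print('shift',np.round(s,2),'spin',np.round((sp+np.pi)%(2*np.pi)-np.pi,3),'q',np.round(o['joint_positions'],2),'tcp',np.round(o['tool_pos'],4),'yaw',round(y0,3),'w',round(o['width'],4),'t',o['time'],'F',np.round(o['wrist_force'],1))
E
python3 - <<'E'
from h import *
p=cv2.imread('pics/top0.png'); K,T=T_cw('top')
for k,m in masks(p).items():
    for a,c,r in blobs(m):
        if a<6000: print(k,a,np.round(c,1),'z38',np.round(ray(K,T,[c],.038)[0],3),np.round(r[1],1),round(r[2],1))
d=np.load('pics/top0.npy')
def pt(u,v):
    z=d[v,u]; return np.round((T@np.r_[np.linalg.inv(K)@[u*z,v*z,z],1])[:3],3)
for n,u,v in [('bottlecap',20,192),('bottle',50,203),('bottle2',88,215),('cup',380,145),('jar',307,120),('pot',133,110),('rackTL',147,240)]: print(n,pt(u,v))
cv2.imwrite('pics/topc.png',cv2.resize(p[190:370,130:530],(800,360),interpolation=cv2.INTER_CUBIC))
E
```

```text
red 224 [246.2 281.1] z38 [0.508 0.163 0.038] [ 5.3 45.1] 1.8
red 1030 [473.7 294.5] z38 [ 0.493 -0.267  0.038] [45.3 30.6] 84.3
blue 202 [ 17.7 190.2] z38 [0.681 0.638 0.038] [15.5 14.9] 18.4
blue 220 [158.  274.1] z38 [0.518 0.335 0.038] [ 5.2 44.3] 5.4
blue 1030 [502.9 293.8] z38 [ 0.496 -0.322  0.038] [45.3 31.5] 82.7
green 40 [199.2 181.3] z38 [0.706 0.27  0.038] [ 1.6 25.5] 25.2
green 196 [188.2 277.3] z38 [0.513 0.275 0.038] [ 4.6 44.3] 4.8
green 939 [415.2 296.3] z38 [ 0.487 -0.158  0.038] [43.5 25.8] 86.8
black 494 [150.1 124.9] z38 [0.826 0.382 0.038] [22.  43.9] 46.8
black 443 [460.4 202.6] z38 [ 0.672 -0.249  0.038] [30.8 18.9] 68.2
black 370 [ 79.2 211.6] z38 [0.639 0.506 0.038] [21.5 22.9] 11.9
black 3832 [328.3 279.9] z38 [0.514 0.006 0.038] [ 27.  147.5] 2.4
black 36 [147.2 254.2] z38 [0.556 0.36  0.038] [ 4.2 11.7] 66.8
black 243 [218.3 279.6] z38 [0.51  0.217 0.038] [ 6.1 48.3] 5.5
black 1034 [444.3 295.2] z38 [ 0.491 -0.213  0.038] [45.6 28. ] 85.6
orange 61 [197.8 244.4] z38 [0.577 0.262 0.038] [ 3. 15.] 90.0
bottlecap [0.632 0.514 0.192]
bottle [0.63  0.502 0.133]
bottle2 [0.634 0.491 0.032]
cup [ 0.803 -0.095  0.006]
jar [0.831 0.056 0.059]
pot [0.853 0.416 0.05 ]
rackTL [0.583 0.359 0.046]
```

View pics/topc.png

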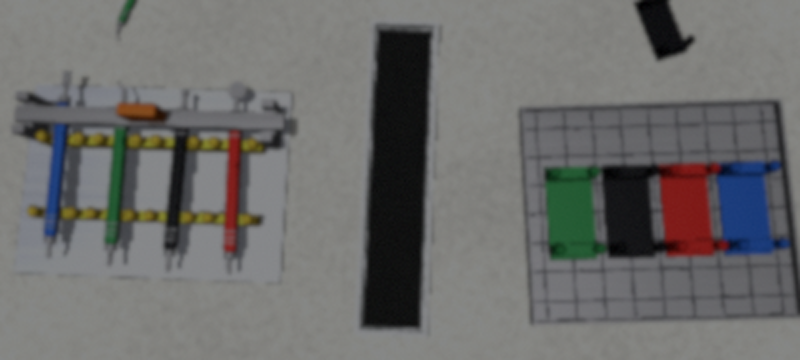

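```bash
python3 - <<'E'
from h import *
p=cv2.imread('pics/top0.png'); K,T=T_cw('top')
print(ray(K,T,[[197.8,244.4]],.09), ray(K,T,[[140,245],[272,253]],.054))
go([0.56,0.262,0.24],0.0)
E
```

```text
[[0.56827747 0.2451425  0.09      ]] [[0.57115029 0.36851336 0.054     ]
 [0.56112236 0.11374717 0.054     ]]
shift [-9.66 42.07 -3.54] spin 1.186 q [ 1.08  0.09  1.37 -0.    1.68 -0.1 ] tcp [0.2063 0.5094 0.2045] yaw 1.186 w 0.0938 t 0.15 F [-0.3 -0.3  0.3]
```

```bash
python3 -m inch '0 0 -3.5 0.1 0; -3 12 -3.5 0.4 0; -6 24 -3.5 0.7 0; -9.7 42 -3.5 1.2 0; -9.7 42 -3.5 1.2 0; -9.7 42 -3.5 1.2 0; -9.7 42 -3.5 1.2 0; -9.7 42 -3.5 1.2 0; -9.7 42 -3.5 1.2 0; -9.7 42 -3.5 1.2 0; -9.7 42 -3.5 1.2 0; -9.7 42 -3.5 1.2 0; -9.7 42 -3.5 1.2 0; -9.7 42 -3.5 1.2 0'
python3 - <<'E'
from h import *
o=robot.get_obs(); p,d=robot.snapshot('wrist'); cv2.imwrite('pics/w1.png',p); np.savez('pics/w1.npz',p=p,d=d,o=np.r_[o['tool_pos'],o['ee_rot']])
go([0.56,0.262,0.24],0.0)
E
```

```text
time: 1.32
tool_pos: [0.5591, 0.2616, 0.2388]
ee_rot: [3.14, 0.003, -0.015]
wrist_force: [-0.4, -0.2, -0.1]
width: 0.0943
shift [ 0.16  0.05 -0.07] spin -0.013 q [ 0.35  0.24  1.13 -0.    1.77  0.36] tcp [0.5584 0.2625 0.2393] yaw -0.013 w 0.0941 t 1.3667 F [-0.4  0.7  0.5]
```

View pics/w1.png

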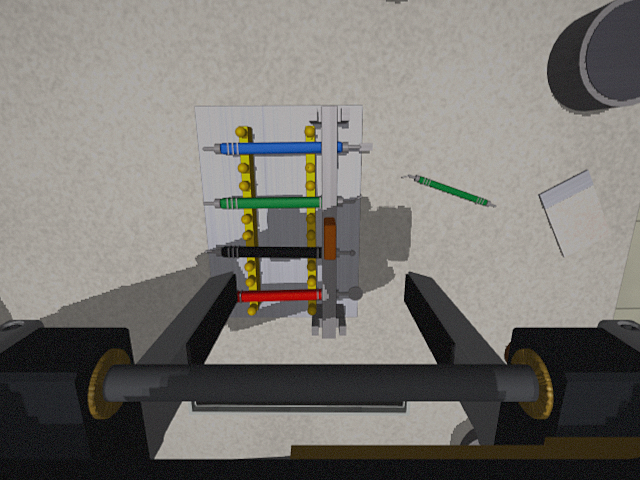

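The rack lies between the fingers. The tab is at about (330,238), and the bar runs from (329,107) to (329,337). Next: the exact tab position and bar yaw.

```bash
python3 - <<'E'
from h import *
z=np.load('pics/w1.npz'); p=z['p']; o=dict(tool_pos=z['o'][:3],ee_rot=z['o'][3:])
K,T=T_cw('wrist',o)
h=cv2.cvtColor(p,cv2.COLOR_BGR2HSV).astype(int)
c=p[215:262,315:345]
m=((h[...,0]>4)&(h[...,0]<20)&(h[...,1]>150)); m[:210]=0;m[265:]=0;m[:,:316]=0;m[:,:]&=True;m[:,345:]=0
# top face brighter
print([ (v,np.where(m[v])[0].min() if m[v].any() else None,np.where(m[v])[0].max() if m[v].any() else None,int(h[v,330,2])) for v in range(212,265,2)])
d=z['d']
def pt(u,v):
    zz=d[v,u]; return np.round((T@np.r_[np.linalg.inv(K)@[u*zz,v*zz,zz],1])[:3],4)
for u,v in [(331,225),(331,235),(331,245),(331,255),(331,110),(329,120),(329,150),(329,200),(329,280),(329,310),(329,335)]: print(u,v,pt(u,v))
# bar edges per row
g=cv2.cvtColor(p,cv2.COLOR_BGR2GRAY)
for v in (115,135,180,275,295,332): print(v,g[v,312:346].tolist())
cv2.imwrite('pics/w1c.png',cv2.resize(p[95:345,190:380],None,fx=3,fy=2.4,interpolation=cv2.INTER_NEAREST))
E
```

```text
[(212, None, None, 82), (214, None, None, 82), (216, None, None, 81), (218, np.int64(324), np.int64(333), 66), (220, np.int64(324), np.int64(334), 66), (222, np.int64(324), np.int64(334), 67), (224, np.int64(324), np.int64(334), 64), (226, np.int64(324), np.int64(335), 110), (228, np.int64(324), np.int64(335), 113), (230, np.int64(324), np.int64(335), 108), (232, np.int64(324), np.int64(335), 110), (234, np.int64(324), np.int64(335), 110), (236, np.int64(324), np.int64(335), 112), (238, np.int64(324), np.int64(335), 112), (240, np.int64(324), np.int64(335), 108), (242, np.int64(324), np.int64(335), 113), (244, np.int64(324), np.int64(335), 110), (246, np.int64(324), np.int64(335), 112), (248, np.int64(324), np.int64(335), 111), (250, np.int64(324), np.int64(335), 107), (252, np.int64(324), np.int64(335), 108), (254, np.int64(324), np.int64(335), 112), (256, np.int64(324), np.int64(335), 105), (258, np.int64(324), np.int64(335), 108), (260, None, None, 76), (262, None, None, 80), (264, None, None, 81)]
331 225 [0.5688 0.2637 0.0926]
331 235 [0.5687 0.2541 0.0937]
331 245 [0.5687 0.243
[... 548 characters left out ...]
6, 154, 87, 153, 180, 174, 174, 173, 173, 175, 173]
180 [140, 158, 149, 57, 114, 171, 182, 177, 176, 149, 132, 160, 160, 156, 162, 165, 164, 165, 160, 154, 149, 153, 153, 153, 145, 141, 177, 173, 178, 173, 173, 173, 171, 175]
275 [59, 80, 121, 124, 58, 115, 171, 169, 168, 162, 86, 77, 80, 78, 77, 77, 80, 77, 75, 76, 80, 77, 79, 75, 77, 101, 98, 92, 99, 100, 94, 96, 99, 99]
295 [76, 70, 68, 62, 82, 114, 112, 59, 71, 96, 112, 144, 133, 132, 133, 139, 130, 67, 76, 77, 78, 74, 76, 73, 65, 83, 78, 81, 88, 83, 87, 83, 87, 86]
332 [122, 125, 127, 128, 125, 127, 142, 180, 176, 167, 118, 123, 127, 125, 124, 126, 128, 126, 123, 125, 125, 122, 125, 131, 168, 174, 162, 105, 128, 128, 127, 128, 126, 131]
```

View pics/w1c.png

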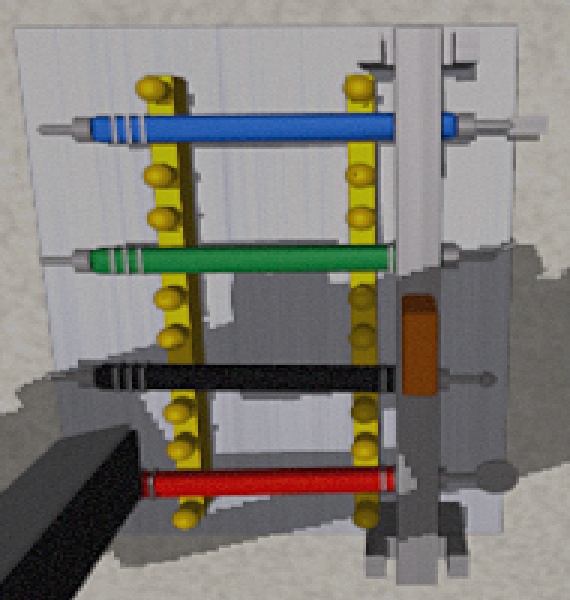

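```bash
python3 - <<'E'
from h import *
go([0.5675,0.246,0.057],-0.012)
E
```

```text
shift [ 0.98  1.62 18.23] spin -0.001 q [ 0.35  0.24  1.13 -0.    1.77  0.36] tcp [0.5584 0.2625 0.2393] yaw -0.013 w 0.0941 t 1.3667 F [-0.4  0.7  0.5]
```

```bash
python3 -m inch '0.9 1.6 0 0 0.5; 0.9 1.6 4 0 0.5; 0.9 1.6 8 0 0.5; 0.9 1.6 12 0 0.5; 0.9 1.6 14 0 0.5; 0.9 1.6 14 0 0.5; 0.9 1.6 14 0 0.5'
python3 - <<'E'
from h import *
go([0.5675,0.246,0.057],-0.012)
o=robot.get_obs(); p,d=robot.snapshot('wrist'); cv2.imwrite('pics/w2.png',p); np.savez('pics/w2.npz',p=p,d=d,o=np.r_[o['tool_pos'],o['ee_rot']])
E
```

```text
time: 1.95
tool_pos: [0.5649, 0.2475, 0.0987]
ee_rot: [3.14, 0.005, -0.011]
wrist_force: [-0.1, 0.5, 1.2]
width: 0.0507
shift [0.28 0.14 4.17] spin 0.001 q [0.32 0.28 1.36 0.   1.51 0.33] tcp [0.5649 0.2475 0.0987] yaw -0.011 w 0.0507 t 1.95 F [-0.1  0.5  1.2]
```

View pics/w2.png

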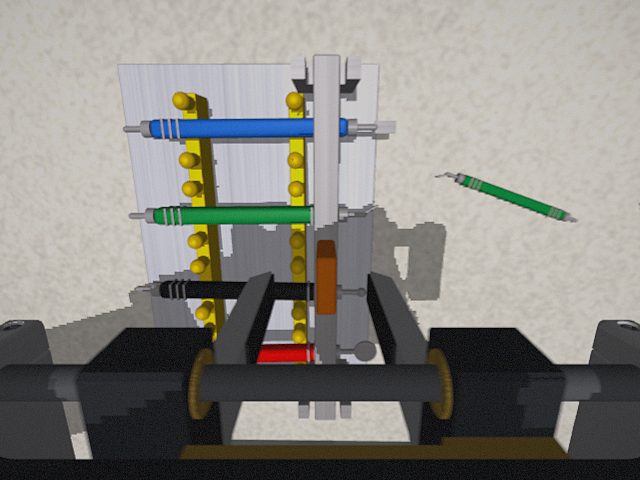

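The tab sits between the open fingers, at column 326 against a finger centre of about 320. That is 3 mm off, which agrees with the computed shift. I'll descend and grip.

```bash
python3 -m inch '0.3 0.1 1 0 0.5; 0.3 0.1 2.5 0 0.5; 0.3 0.1 4.1 0 0.5; 0.3 0.1 4.1 0 0.5; 0.3 0.1 4.1 0 0.5; 0.3 0.1 4.1 0 0.6; 0.3 0.1 4.1 0 0.7; 0.3 0.1 4.1 0 0.8; 0.3 0.1 4.1 0 0.9; 0.3 0.1 4.1 0 1; 0.3 0.1 4.1 0 1; 0.3 0.1 4.1 0 1; 0.3 0.1 4.1 0 1'
```

```text
time: 3.08
tool_pos: [0.5697, 0.2468, 0.0605]
ee_rot: [-3.141, 0.0, -0.011]
wrist_force: [-1.0, -1.0, 2.1]
width: 0.0117
```

```bash
python3 -m inch '0 0 -1 0 1; 0 0 -2 0 1; 0 0 -3.5 0 1; 0 0 -5 0 1; 0 0 -7 0 1; 0 0 -10 0 1; 0 0 -13 0 1; 0 0 -13 0 1; 0 0 -13 0 1'
python3 - <<'E'
from h import *
o=robot.get_obs(); p,d=robot.snapshot('wrist'); cv2.imwrite('pics/w3.png',p); np.savez('pics/w3.npz',p=p,d=d,o=np.r_[o['tool_pos'],o['ee_rot']])
p2,d=robot.snapshot('top'); cv2.imwrite('pics/t3.png',p2)
p2,d=robot.snapshot('scene'); cv2.imwrite('pics/s3.png',p2)
go([0.5675,0.246,0.057],-0.012)
E
```

```text
time: 3.83
tool_pos: [0.5712, 0.2473, 0.1942]
ee_rot: [-3.139, -0.006, -0.011]
wrist_force: [0.5, 0.7, -1.5]
width: 0.0121
shift [-0.08  0.03 13.15] spin 0.001 q [0.32 0.25 1.22 0.   1.68 0.33] tcp [0.5688 0.2465 0.1885] yaw -0.011 w 0.0117 t 3.9833 F [ 0.1 -0.  -1.7]
```

View pics/w3.png

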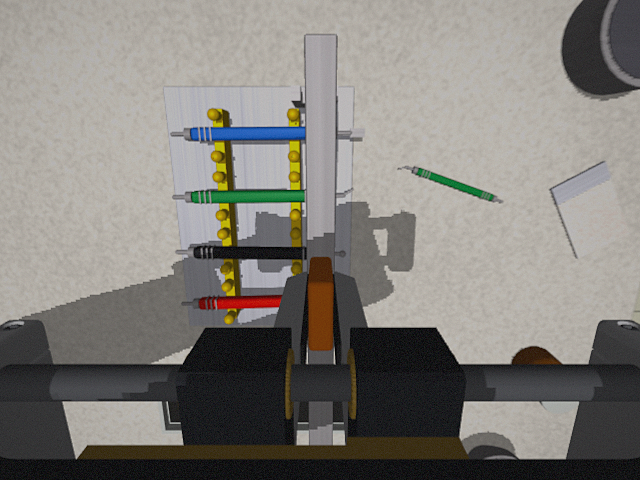

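View pics/s3.png

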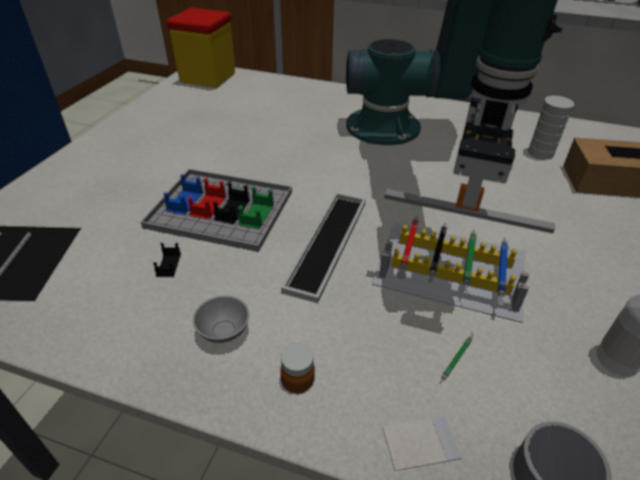

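The bar is held level and all four instruments stayed in the combs. Next I'll locate the tray from the top view.

```bash
python3 - <<'E'
from h import *
p=cv2.imread('pics/top0.png'); K,T=T_cw('top')
m=masks(p)['black']
for a,c,r in blobs(m):
    if 3000<a<6000:
        b=ray(K,T,cv2.boxPoints(r),.005); print(np.round(b,4), b.mean(0))
        e=[(b[i]+b[(i+1)%4])/2 for i in range(4)]
        for i in range(2): v=e[i+2]-e[i]; print(np.linalg.norm(v),np.arctan2(v[1],v[0]))
        c=ray(K,T,[r[0]],.005)[0]
# also via scene
p=cv2.imread('pics/scene0.png'); K,T=T_cw('scene')
for a,cc,r in blobs(masks(p)['black'],500):
    print(a,cc,ray(K,T,[r[0]],.005)[0][:2])
go([c[0],c[1],0.19],np.pi/2)
E
```

```text
[[ 0.3784  0.0356  0.005 ]
 [ 0.6714  0.0323  0.005 ]
 [ 0.6701 -0.0229  0.005 ]
 [ 0.3777 -0.0162  0.005 ]] [0.52439976 0.0072248  0.005     ]
0.053502920388639054 -1.5897034897769302
0.2927658594701624 3.124519482595632
3093 [63.08341416 25.02521823] [-0.25716812 -1.23674362]
559 [393.78890877  42.67799642] [-0.80790071 -0.097344  ]
1446 [384.53250346  78.09128631] [-0.45615576  0.03596696]
781 [618.07042254  50.13444302] [-0.91698591  0.72418218]
558 [232.2562724  205.13978495] [ 0.47340276 -0.22639586]
2355 [324.42080679 246.60679406] [0.53372355 0.00340263]
3901 [ 30.44809023 259.0328121 ] [ 0.76154343 -0.48303865]
2297 [ 24.58946452 441.96560731] [ 1.03962476 -0.25866502]
shift [ 44041.04 -29990.45   -180.65] spin -1.582 q [0.32 0.25 1.22 0.   1.68 0.33] tcp [0.5688 0.2465 0.1885] yaw -0.011 w 0.0117 t 3.9833 F [ 0.1 -0.  -1.7]
```

```bash
python3 -m inch '-1 3 0 -0.1 1; -2 6 0 -0.2 1; -3 9 0 -0.32 1; -4 12 0 -0.44 1; -4.4 15 0 -0.56 1; -4.4 18 0 -0.68 1; -4.4 20 0 -0.8 1; -4.4 22 0 -0.92 1; -4.4 23 0 -1.04 1; -4.4 24 0 -1.16 1; -4.4 24 0 -1.28 1; -4.4 24 0 -1.38 1; -4.4 24 0 -1.48 1; -4.4 24 0 -1.53 1; -4.4 24 0 -1.565 1; -4.4 24 0 -1.565 1; -4.4 24 0 -1.565 1; -4.4 24 0 -1.565 1'
python3 - <<'E'
from h import *
o=robot.get_obs(); p,d=robot.snapshot('wrist'); cv2.imwrite('pics/w4.png',p); np.savez('pics/w4.npz',p=p,d=d,o=np.r_[o['tool_pos'],o['ee_rot']])
go([0.5245,0.0065,0.03],1.554)
E
```

```text
time: 5.48
tool_pos: [0.5215, 0.007, 0.1877]
ee_rot: [-3.136, 0.001, 1.553]
wrist_force: [-0.4, 0.7, -0.5]
width: 0.0119
shift [-0.03  0.36 15.8 ] spin -0.001 q [-0.09  0.03  1.46 -0.    1.65 -1.65] tcp [0.5217 0.007  0.188 ] yaw 1.553 w 0.012 t 5.5333 F [-0.6 -0.4 -2. ]
```

View pics/w4.png

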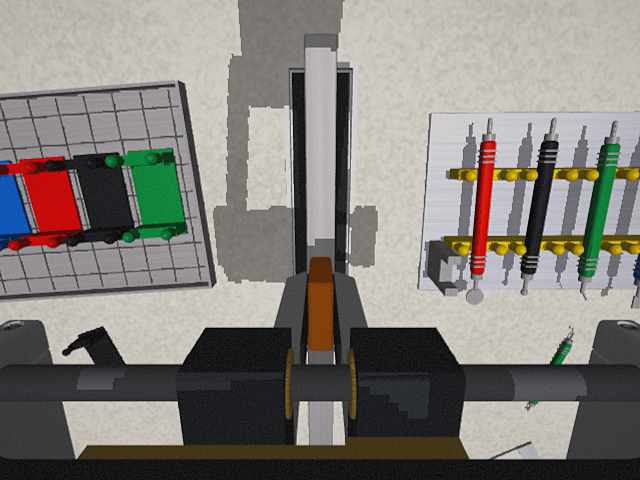

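The tray is centred on column 320 and the bar on 321, so they line up. I'll lower it.

```bash
python3 -m inch '0 0.3 3 0 1; 0 0.3 6 0 1; 0 0.3 9 0 1; 0 0.3 12 0 1; 0 0.3 14 0 1; 0 0.3 15 0 1; 0 0.3 15 0 1; 0 0.3 15 0 1; 0 0.3 15 0 1'
python3 - <<'E'
from h import *
go([0.5245,0.0065,0.02],1.554)
E
```

```text
time: 6.28
tool_pos: [0.5255, 0.0067, 0.04]
ee_rot: [-3.14, 0.001, 1.553]
wrist_force: [-0.3, -0.5, -0.6]
width: 0.0119
shift [-0.02 -0.09  2.  ] spin -0.001 q [-0.09  0.13  1.66 -0.    1.35 -1.65] tcp [0.5255 0.0067 0.04  ] yaw 1.553 w 0.0119 t 6.2833 F [-0.3 -0.5 -0.6]
```

```bash
python3 -m inch '0 0 0.5 0 1; 0 0 1 0 1; 0 0 1.3 0 1; 0 0 1.5 0 1; 0 0 1.6 0 1; 0 0 1.6 0 1; 0 0 1.6 0 1'
```

```text
time: 6.87
tool_pos: [0.5254, 0.0067, 0.0239]
ee_rot: [-3.14, 0.001, 1.553]
wrist_force: [-0.2, -0.4, -1.4]
width: 0.0118
```

```bash
python3 -m inch '0 0 0.1 0 1; 0 0 0.2 0 1; 0 0 0.2 0 1; 0 0 0.2 0 1'
```

```text
time: 7.2
tool_pos: [0.5254, 0.0067, 0.0218]
ee_rot: [-3.14, 0.001, 1.553]
wrist_force: [-0.3, -0.1, -0.4]
width: 0.0118
```

```bash
python3 -m inch '0 0 0.1 0 1; 0 0 0.15 0 1; 0 0 0.15 0 1; 0 0 0.15 0 1'
```

```text
time: 7.53
tool_pos: [0.5256, 0.0067, 0.0215]
ee_rot: [-3.141, 0.001, 1.553]
wrist_force: [-2.8, -0.1, 5.5]
width: 0.0118
```

```bash
python3 -m inch '0 0 0.1 0 1; 0 0 0.1 0 1; 0 0 0.1 0 1'
```

```text
time: 7.78
tool_pos: [0.5257, 0.0066, 0.0215]
ee_rot: [-3.141, 0.001, 1.553]
wrist_force: [-3.0, -0.2, 6.1]
width: 0.0115
```

Contact, with Fz about +6 N. I'll open a little and retreat upward.

```bash
python3 -m inch '0 0 0 0 0.85; 0 0 0 0 0.8; 0 0 0 0 0.75; 0 0 0 0 0.72; 0 0 0 0 0.72; 0 0 -1 0 0.72; 0 0 -3 0 0.72; 0 0 -6 0 0.72; 0 0 -10 0 0.6; 0 0 -14 0 0.5; 0 0 -16 0 0.5; 0 0 -16 0 0.5'
python3 - <<'E'
from h import *
o=robot.get_obs(); p,d=robot.snapshot('wrist'); cv2.imwrite('pics/w5.png',p); np.savez('pics/w5.npz',p=p,d=d,o=np.r_[o['tool_pos'],o['ee_rot']])
p2,d=robot.snapshot('scene'); cv2.imwrite('pics/s5.png',p2)
go([0.50,0.25,0.20],1.55)
E
```

```text
time: 8.78
tool_pos: [0.5292, 0.0066, 0.1895]
ee_rot: [3.129, 0.002, 1.553]
wrist_force: [-0.1, 0.0, 0.3]
width: 0.0462
shift [24.26 -3.06 -1.75] spin 0.003 q [-0.09  0.04  1.47 -0.    1.63 -1.65] tcp [0.5263 0.0068 0.183 ] yaw 1.553 w 0.0469 t 8.8833 F [ 0.3  0.2 -0.4]
```

View pics/w5.png

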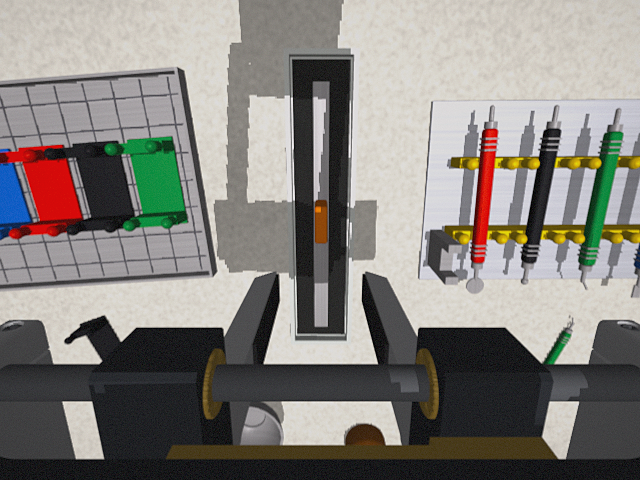

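View pics/s5.png

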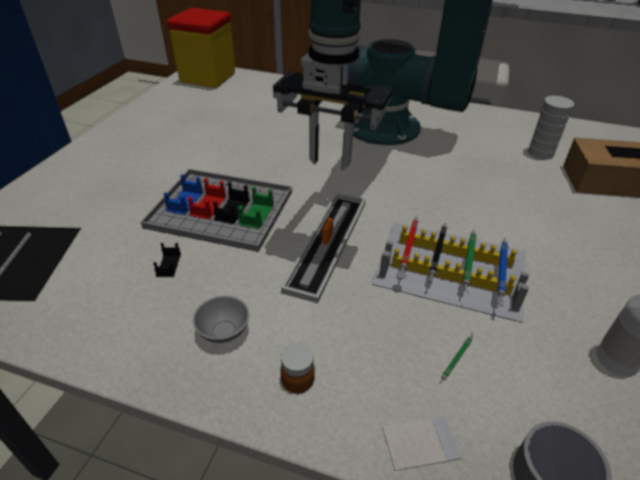

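The bar lies tab up in the middle of the tray, with the tab at (321,222) in the wrist view. The instruments haven't moved. Next I'll view the cassette from above.

```bash
python3 -m inch '-4 0 -2 0 0.5; -8 0 -4 0 0.5; -12 0 -4 0 0.5; -16 0 -4 0 0.5; -20 0 -4 0 0.5; -23 0 -4 0 0.5; -24 0 -4 0 0.5; -24 0 -4 0 0.5; -24 0 -4 0 0.5; -24 0 -4 0 0.5'
python3 - <<'E'
from h import *
o=robot.get_obs(); p,d=robot.snapshot('wrist'); cv2.imwrite('pics/w6.png',p); np.savez('pics/w6.npz',p=p,d=d,o=np.r_[o['tool_pos'],o['ee_rot']])
go([0.52,0.24,0.22],1.55)
E
```

```text
time: 9.72
tool_pos: [0.5219, -0.2313, 0.2225]
ee_rot: [3.141, -0.0, 1.555]
wrist_force: [0.0, 0.3, 0.5]
width: 0.047
shift [47.1  -0.94  0.27] spin 0.005 q [-0.52  0.13  1.29  0.    1.72 -2.07] tcp [ 0.5221 -0.2311  0.2229] yaw 1.555 w 0.0469 t 9.7667 F [-0.1  0.4 -1.1]
```

View pics/w6.png

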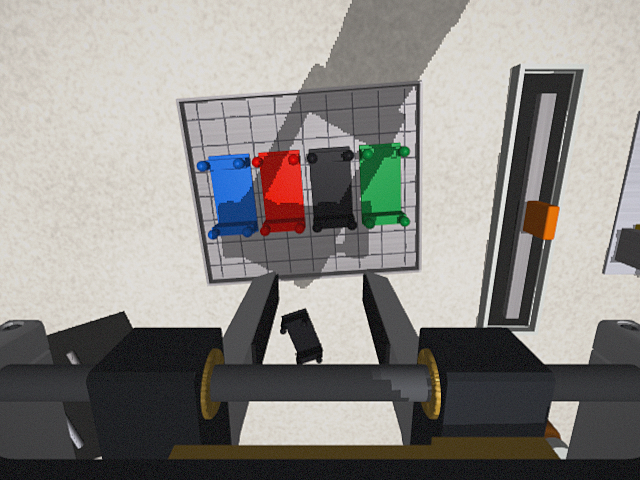

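The wrist view shows the cassette cradles left to right: blue (233,195), red (281,190), black (331,187), green (383,185). The small decoy is at (300,335). I'll get the fork positions from depth and colour.

```bash
cat >> h.py <<'E'
def load(f):
    z=np.load(f); o=dict(tool_pos=z['o'][:3],ee_rot=z['o'][3:]); K,T=T_cw('wrist',o); return z['p'],z['d'],K,T
def cloud(d,K,T):
    v,u=np.mgrid[:480,:640]; q=np.stack([u*d,v*d,d],-1)@np.linalg.inv(K).T
    return q@T[:3,:3].T+T[:3,3]
E
python3 - <<'E'
from h import *
p,d,K,T=load('pics/w6.npz'); P=cloud(d,K,T)
print('table z',np.median(P[20:80,20:150,2]), np.median(P[100:300,440:470,2]))
m=masks(p); m['black']=(cv2.cvtColor(p,cv2.COLOR_BGR2HSV)[...,2]<75).astype(np.uint8)*255
roi=np.zeros((480,640),bool); roi[135:250,190:418]=1
for k,c in dict(blue=233,red=281,black=331,green=383).items():
    mm=(m[k]>0)&roi; mm[:,:c-45]=0; mm[:,c+45:]=0
    z=P[...,2]; hi=mm&(z>.042)
    bl=blobs(hi.astype(np.uint8)*255,8)
    pts=[ray(K,T,[b[1]],.048)[0] for b in bl]
    print(k,'zmax',round(z[mm].max(),4),[ (int(b[0]),np.round(b[1],1).tolist(),np.round(q[:2],4).tolist()) for b,q in zip(bl,pts)])
    if len(pts)==4:
        a=np.array(pts); print('   ctr',a.mean(0)[:2].round(4)); s=a[np.argsort(a[:,0])]; v=s[2:].mean(0)-s[:2].mean(0); print('   yaw',np.arctan2(v[1],v[0]).round(3),np.linalg.norm(v).round(4), np.linalg.norm(s[0]-s[1]).round(4))
    lo=mm&(abs(z-np.median(z[mm]))<.004); r=cv2.minAreaRect(cv2.findContours(lo.astype(np.uint8),0,1)[0][0] if 0 else np.argwhere(lo)[:,::-1].astype(np.float32))
    print('   base z',np.median(z[mm]).round(4),'ctr',ray(K,T,[r[0]],np.median(z[mm]))[0][:2].round(4))
E
```

```text
table z -0.0010726702482440065 -0.0007336590900305362
blue zmax 0.4006 [(93, [238.0, 163.4], [0.462, -0.3121]), (88, [202.0, 165.7], [0.4635, -0.3483]), (76, [247.0, 231.9], [0.5326, -0.3084]), (73, [212.6, 234.1], [0.5344, -0.3448])]
   ctr [ 0.4981 -0.3284]
   yaw 0.051 0.0708 0.0362
   base z 0.0076 ctr [ 0.4969 -0.3298]
red zmax 0.4006 [(97, [293.1, 159.5], [0.4591, -0.2569]), (90, [256.8, 161.8], [0.4607, -0.2932]), (71, [299.1, 228.1], [0.5295, -0.2533]), (74, [264.5, 230.7], [0.5317, -0.2898])]
   ctr [ 0.4952 -0.2733]
   yaw 0.05 0.0707 0.0364
   base z 0.0076 ctr [ 0.4906 -0.2754]
black zmax 0.4006 [(88, [348.4, 155.4], [0.4561, -0.2018]), (96, [311.9, 158.1], [0.4581, -0.2381]), (25, [368.5, 222.2], [0.5245, -0.1805]), (79, [351.6, 224.9], [0.527, -0.1982]), (80, [317.0, 227.4], [0.5291, -0.2345])]
   base z 0.0076 ctr [ 0.497  -0.2205]
green zmax 0.4006 [(79, [403.6, 151.4], [0.4531, -0.1471]), (95, [367.3, 154.1], [0.4551, -0.1831]), (68, [404.1, 221.0], [0.5238, -0.1433]), (71, [369.4, 223.1], [0.5255, -0.1795])]
   ctr [ 0.4894 -0.1632]
   yaw 0.052 0.0706 0.036
   base z 0.0076 ctr [ 0.4883 -0.1621]
```

```bash
python3 -m inch '4 0 0 0 0.5; 8 0 0 0 0.5; 12 0 0 0 0.5; 16 0 0 0 0.5; 20 0 0 0 0.5; 24 0 0 0 0.5; 28 0 0 0 0.5; 32 0 0 0 0.5; 36 0 0 0 0.5; 40 0 0 0 0.5; 44 0 0 0 0.5; 46 -0.9 0 0 0.5; 47 -0.9 0 0 0.5; 47 -0.9 0 0 0.5; 47 -0.9 0 0 0.5'
python3 - <<'E'
from h import *
o=robot.get_obs(); p,d=robot.snapshot('wrist'); cv2.imwrite('pics/w7.png',p); np.savez('pics/w7.npz',p=p,d=d,o=np.r_[o['tool_pos'],o['ee_rot']])
go([0.52,0.24,0.22],1.55)
E
```

```text
time: 11.02
tool_pos: [0.52, 0.2392, 0.2229]
ee_rot: [3.139, 0.001, 1.557]
wrist_force: [0.5, -0.3, -0.4]
width: 0.0469
shift [ 0.17 -0.03  0.28] spin 0.005 q [ 0.33  0.13  1.29 -0.    1.72 -1.22] tcp [0.5203 0.2383 0.2228] yaw 1.555 w 0.0469 t 11.0667 F [-0.3 -0.2  0.3]
```

View pics/w7.png

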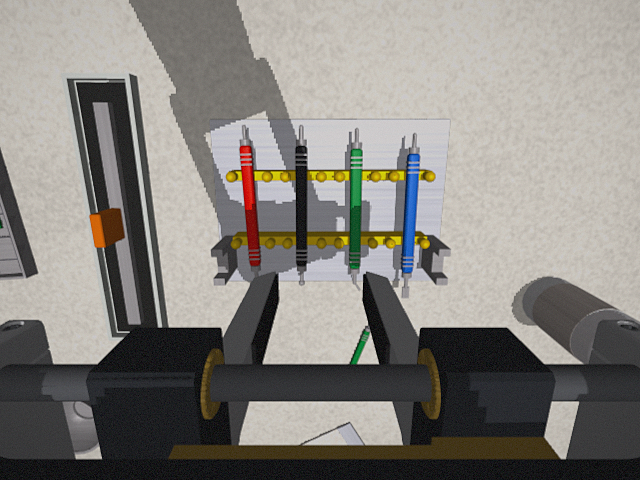

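The wrist view shows the rack with red (250,205), black (302,205), green (356,210) and blue (410,212), and combs at rows 177 and 241.

```bash
cat > inst.py <<'E'
from h import *
import sys
def inst(f,cols,r0=130,r1=290,zt=.042):
    p,d,K,T=load(f); m=masks(p); m['black']=(cv2.cvtColor(p,cv2.COLOR_BGR2HSV)[...,2]<50).astype(np.uint8)*255
    for k,c in cols.items():
        mm=m[k].copy(); mm[:r0]=0; mm[r1:]=0; mm[:,:c-14]=0; mm[:,c+14:]=0
        mm=cv2.morphologyEx(mm,cv2.MORPH_CLOSE,np.ones((7,1),np.uint8))
        b=max(blobs(mm,30),key=lambda b:b[0])
        n,l,s,cc=cv2.connectedComponentsWithStats(mm); i=1+s[1:,4].argmax(); q=np.argwhere(l==i)[:,::-1].astype(np.float32)
        vx,vy,x0,y0=cv2.fitLine(q,cv2.DIST_HUBER,0,.01,.01).ravel(); 
        if vy<0: vx,vy=-vx,-vy
        t=(q-[x0,y0])@[vx,vy]; a,bb=t.min()-.5,t.max()+.5
        e=ray(K,T,np.array([[x0+a*vx,y0+a*vy],[x0+bb*vx,y0+bb*vy]]),zt); v=e[1]-e[0]
        print(k,'ctr',e.mean(0)[:2].round(4),'len',np.linalg.norm(v).round(4),'yaw',np.arctan2(v[1],v[0]).round(3),'wid',min(b[2][1]))
E
python3 - <<'E'
from inst import *
inst('pics/w7.npz',dict(red=250,black=302,green=356,blue=410))
p,d,K,T=load('pics/w7.npz');P=cloud(d,K,T)
print(P[205,250],P[205,302],P[205,356],P[205,410],P[300,450])
h=cv2.cvtColor(p,cv2.COLOR_BGR2HSV)
y=((h[...,0]>20)&(h[...,0]<32)&(h[...,1]>150)&(P[...,2]>.04)).astype(np.uint8)*255
for b in blobs(y,8): print(b[0],np.round(b[1],1),ray(K,T,[b[1]],.047)[0][:2].round(4))
cv2.imwrite('pics/w7c.png',cv2.resize(p[110:300,205:455],None,fx=3,fy=3,interpolation=cv2.INTER_NEAREST))
E
```

```text
red ctr [0.5071 0.1656] len 0.1284 yaw 0.014 wid 11.61054515838623
black ctr [0.508  0.2192] len 0.1278 yaw -0.029 wid 11.0
green ctr [0.512  0.2761] len 0.1285 yaw -0.007 wid 10.790531158447266
blue ctr [0.5177 0.3339] len 0.1286 yaw -0.005 wid 11.723733901977539
[0.50387494 0.16541526 0.04063343] [0.50476928 0.22025762 0.04024698] [0.50539615 0.27714672 0.04157114] [0.50623199 0.33391801 0.04168686] [6.36169502e-01 4.02007653e-01 1.58245038e-04]
85 [231.  176.5] [0.4734 0.1495]
83 [266.9 176.5] [0.4739 0.1859]
80 [285.3 176.5] [0.4741 0.2046]
84 [321.2 176.4] [0.4746 0.241 ]
83 [339.6 176.3] [0.4748 0.2596]
81 [375.7 176.3] [0.4753 0.2961]
85 [394.1 176.2] [0.4756 0.3148]
77 [429.5 176.1] [0.476  0.3507]
70 [321.3 243.4] [0.5454 0.24  ]
73 [338.7 243.2] [0.5454 0.2586]
69 [372.9 243.1] [0.5459 0.2951]
71 [390.4 243.2] [0.5463 0.3139]
78 [424.5 243.4] [0.547  0.3503]
71 [235.4 243.8] [0.5444 0.1482]
68 [269.5 243.6] [0.5448 0.1847]
72 [287.2 243.6] [0.545  0.2036]
189 [210.1 366.8] [0.6959 0.1059]
361 [431.8 386.1] [0.7268 0.3709]
21 [420.6 360.6] [0.6911 0.3551]
21 [203.9 393.4] [0
[... 275 characters left out ...]
.0581]
75 [202.2 451.5] [0.8217 0.083 ]
64 [215.5 449.4] [0.8185 0.1004]
293 [252.9 452.3] [0.8238 0.1481]
52 [489.8 452.3] [0.8282 0.4525]
105 [503.5 450.8] [0.826  0.4698]
11 [238.8 446.8] [0.8148 0.1306]
503 [319.2 451.6] [0.8239 0.2334]
16 [364.2 447.3] [0.8179 0.2911]
9 [375.2 446.9] [0.8174 0.3051]
11 [473.3 451.3] [0.8262 0.4312]
14 [484.1 450.9] [0.8258 0.4449]
39 [461.7 455.5] [0.8329 0.4169]
8 [214.  453.6] [0.8252 0.0978]
25 [435.4 455.9] [0.8331 0.3831]
16 [477.6 456.4] [0.8347 0.4376]
13 [372.2 456.6] [0.833  0.3017]
10 [402.5 457. ] [0.8342 0.3408]
11 [415.8 456.4] [0.8334 0.3579]
13 [521.7 456.7] [0.8359 0.4945]
11 [553.7 456.6] [0.8364 0.5358]
16 [224.9 457.4] [0.8315 0.1113]
```

View pics/w7c.png

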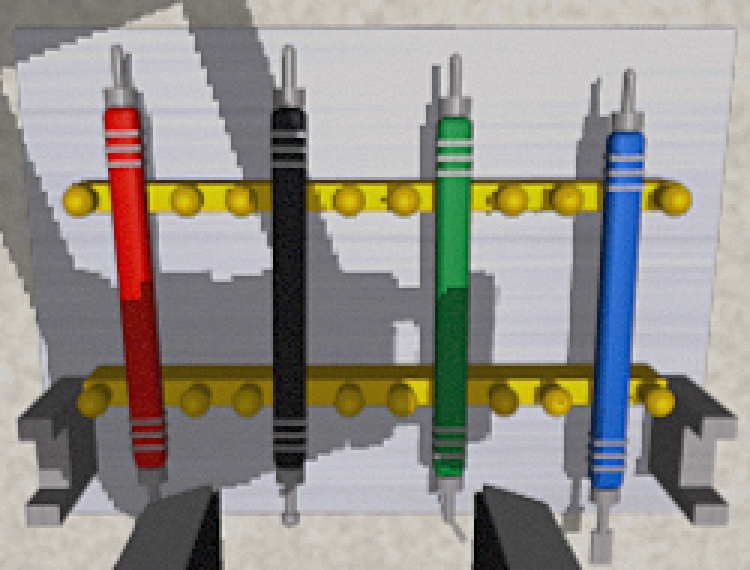

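```bash
python3 - <<'E'
from h import *
go([0.5180,0.3345,0.02],1.566)
E
```

```text
shift [ 9.64 -0.42 20.27] spin -0.011 q [ 0.33  0.13  1.29 -0.    1.72 -1.22] tcp [0.5203 0.2383 0.2228] yaw 1.555 w 0.0469 t 11.0667 F [-0.3 -0.2  0.3]
```

```bash
python3 -m inch '3 -0.1 0 0 0.5; 6 -0.3 1 0 0.5; 9 -0.4 4 -0.01 0.5; 9.6 -0.4 7 -0.01 0.5; 9.6 -0.4 10 -0.01 0.5; 9.6 -0.4 12 -0.01 0.5; 9.6 -0.4 13 -0.01 0.5; 9.6 -0.4 13 -0.01 0.5; 9.6 -0.4 13 -0.01 0.5'
cat > look.py <<'E'
from inst import *
import sys
n=sys.argv[1]
o=robot.get_obs(); p,d=robot.snapshot('wrist'); cv2.imwrite(f'pics/{n}.png',p); np.savez(f'pics/{n}.npz',p=p,d=d,o=np.r_[o['tool_pos'],o['ee_rot']])
E
python3 - <<'E'
from h import *
go([0.5180,0.3345,0.02],1.566)
E
python3 look.py w8
```

```text
time: 11.82
tool_pos: [0.5189, 0.3331, 0.0933]
ee_rot: [3.139, 0.001, 1.563]
wrist_force: [-0.1, -1.1, 0.2]
width: 0.0472
shift [ 0.15 -0.11  7.33] spin -0.003 q [ 0.48  0.28  1.37 -0.    1.49 -1.08] tcp [0.5189 0.3331 0.0933] yaw 1.563 w 0.0472 t 11.8167 F [-0.1 -1.1  0.2]
```

View pics/w8.png

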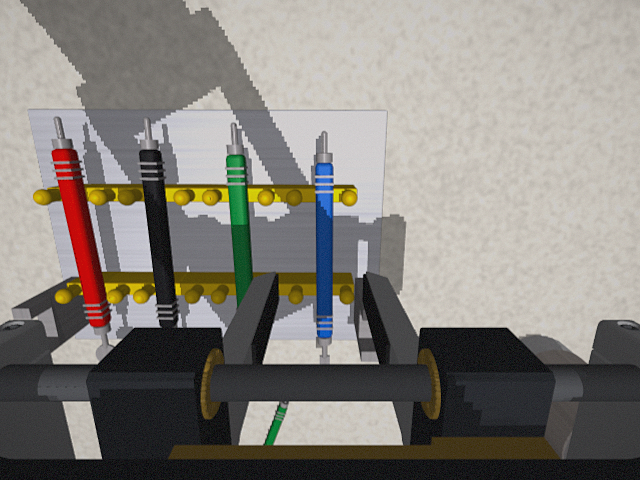

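```bash
python3 - <<'E'
from inst import *
inst('pics/w8.npz',dict(blue=324),r0=150,r1=345)
E
```

```text
blue ctr [0.5173 0.336 ] len 0.1283 yaw -0.005 wid 16.0
```

```bash
python3 -m inch '0.3 -0.15 2 0 0.5; 0.3 -0.15 4 0 0.5; 0.3 -0.15 6 0 0.5; 0.3 -0.15 7.3 0 0.5; 0.3 -0.15 7.3 0 0.5; 0.3 -0.15 7.3 0 0.6; 0.3 -0.15 7.3 0 0.7; 0.3 -0.15 7.3 0 0.8; 0.3 -0.15 7.3 0 0.9; 0.3 -0.15 7.3 0 1; 0.3 -0.15 7.3 0 1; 0.3 -0.15 7.3 0 1; 0.3 -0.15 7.3 0 1'
```

```text
time: 12.95
tool_pos: [0.5188, 0.3369, 0.0225]
ee_rot: [3.136, -0.001, 1.564]
wrist_force: [-0.7, 0.6, 2.8]
width: 0.0116
```

```bash
python3 -m inch '0 0 -1 0 1; 0 0 -2 0 1; 0 0 -4 0 1; 0 0 -7 0 1; 0 0 -10 0 1; 0 0 -13 0 1; 0 0 -15 0 1; 0 0 -15 0 1; 0 0 -15 0 1'; python3 look.py w9
python3 - <<'E'
from h import *
go([0.499,-0.3295,0.17],1.622)
E
```

```text
time: 13.7
tool_pos: [0.5186, 0.3373, 0.1745]
ee_rot: [3.132, -0.002, 1.564]
wrist_force: [0.3, -0.5, -1.6]
width: 0.0114
shift [-66.64  -1.4    0.17] spin -0.058 q [ 0.49  0.24  1.26 -0.    1.63 -1.08] tcp [0.5176 0.3368 0.1721] yaw 1.564 w 0.0117 t 13.75 F [-0.  -0.2 -0.7]
```

View pics/w9.png

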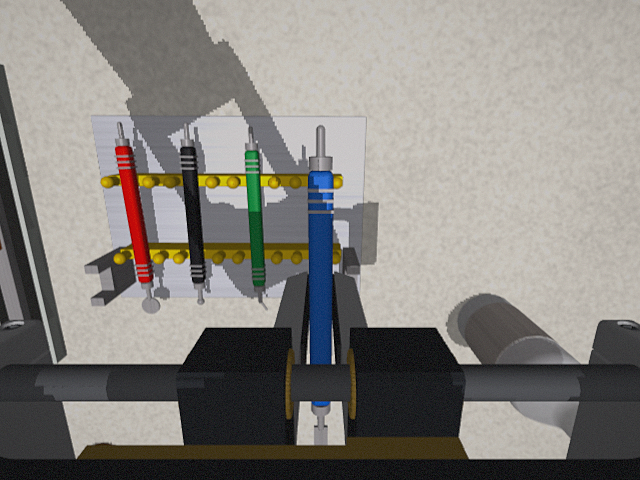

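```bash
python3 -m inch '-2 0 0 0 1; -5 0 0 0 1; -9 0 0 -0.05 1; -13 0 0 -0.05 1; -17 0 0 -0.05 1; -21 -0.5 0 -0.05 1; -25 -1 0 -0.05 1; -29 -1 0 -0.05 1; -33 -1.4 0 -0.05 1; -37 -1.4 0 -0.058 1; -41 -1.4 0 -0.058 1; -45 -1.4 0 -0.058 1; -49 -1.4 0 -0.058 1; -53 -1.4 0 -0.058 1; -57 -1.4 0 -0.058 1; -60 -1.4 0 -0.058 1; -63 -1.4 0 -0.058 1; -65 -1.4 0 -0.058 1; -66.6 -1.4 0 -0.058 1; -66.6 -1.4 0 -0.058 1'
python3 -m inch '0 0 0 0 1; 0 0 0 0 1'; python3 look.py w10
python3 - <<'E'
from h import *
go([0.499,-0.3295,0.024],1.622)
E
```

```text
time: 15.42
tool_pos: [0.4976, -0.3311, 0.1686]
ee_rot: [3.14, -0.002, 1.619]
wrist_force: [-0.2, 0.6, -0.7]
width: 0.0116
time: 15.58
tool_pos: [0.4971, -0.3299, 0.1669]
ee_rot: [-3.141, -0.005, 1.619]
wrist_force: [0.7, 0.5, -0.6]
width: 0.0113
shift [-0.05  0.16 14.35] spin -0.002 q [-0.68  0.2   1.32  0.    1.63 -2.3 ] tcp [ 0.4974 -0.3297  0.1675] yaw 1.62 w 0.0119 t 15.6333 F [0.1 0.4 0.1]
```

View pics/w10.png

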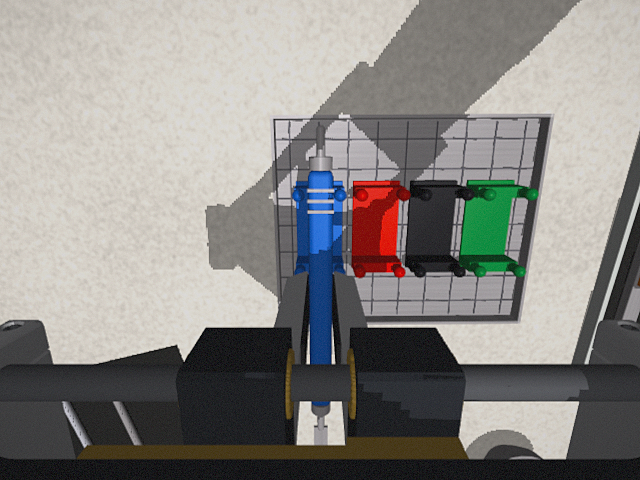

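The instrument (column 320) is centred between the blue fork balls (299 and 340). I'll re-measure the cradles from this view to cross-check along x.

```bash
cat > cr.py <<'E'
from h import *
def cr(f,cols,r0,r1,w=34):
    p,d,K,T=load(f); P=cloud(d,K,T); m=masks(p); m['black']=(cv2.cvtColor(p,cv2.COLOR_BGR2HSV)[...,2]<75).astype(np.uint8)*255
    for k,c in cols.items():
        mm=m[k]>0; mm[:r0]=0; mm[r1:]=0; mm[:,:c-w]=0; mm[:,c+w:]=0
        hi=mm&(P[...,2]>.042)&(P[...,2]<.055)
        bl=sorted(blobs(hi.astype(np.uint8)*255,25),key=lambda b:b[1][1])
        a=np.array([ray(K,T,[b[1]],.046)[0] for b in bl])
        if len(a)==4: v=a[2:].mean(0)-a[:2].mean(0); print(k,a.mean(0)[:2].round(4),'yaw',np.arctan2(v[1],v[0]).round(3),np.linalg.norm(v).round(4))
        else: print(k,[(int(b[0]),b[1].round(1).tolist(),q[:2].round(4).tolist()) for b,q in zip(bl,a)])
E
python3 - <<'E'
from cr import *
cr('pics/w6.npz',dict(blue=226,red=279,black=332,green=386),140,245,30)
cr('pics/w10.npz',dict(blue=320,red=378,black=437,green=497),175,285,40)
E
```

```text
blue [ 0.4985 -0.329 ] yaw 0.051 0.0713
red [ 0.4956 -0.2736] yaw 0.05 0.0711
black [ 0.4929 -0.2181] yaw 0.052 0.0714
green [ 0.4897 -0.1629] yaw 0.052 0.071
blue [ 0.4971 -0.3301] yaw 0.054 0.0689
red [ 0.4953 -0.2746] yaw 0.05 0.0712
black [ 0.4925 -0.2191] yaw 0.052 0.0712
green [ 0.4896 -0.1636] yaw 0.054 0.0712
```

```bash
python3 -m inch '0 0.1 3 0 1; 0 0.1 6 0 1; 0 0.1 9 0 1; 0 0.1 11 0 1; 0 0.1 12 0 1; 0 0.1 12.5 0 1; 0 0.1 12.5 0 1; 0 0.1 12.5 0 1'
```

```text
time: 16.3
tool_pos: [0.4993, -0.3293, 0.0441]
ee_rot: [3.139, -0.003, 1.62]
wrist_force: [-0.4, -0.9, 0.6]
width: 0.0116
```

```bash
python3 -m inch '0 0 0.5 0 1; 0 0 1 0 1; 0 0 1.4 0 1; 0 0 1.6 0 1; 0 0 1.6 0 1; 0 0 1.6 0 1'
python3 look.py w11; python3 -m inch '0 0 0.1 0 1; 0 0 0.2 0 1; 0 0 0.2 0 1; 0 0 0.2 0 1'
```

```text
time: 16.8
tool_pos: [0.4992, -0.3292, 0.0279]
ee_rot: [3.14, -0.003, 1.62]
wrist_force: [0.3, 0.1, 0.3]
width: 0.0115
time: 17.18
tool_pos: [0.4993, -0.3292, 0.026]
ee_rot: [3.14, -0.003, 1.62]
wrist_force: [0.8, -0.7, -0.7]
width: 0.0114
```

View pics/w11.png

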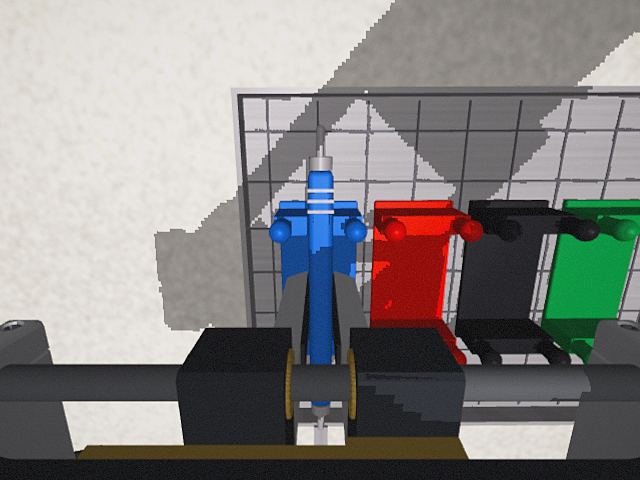

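Well centred between the prongs: balls at 280 and 356, handle at 320. I'll keep lowering until it touches.

```bash
python3 -m inch '0 0 0.1 0 1; 0 0 0.15 0 1; 0 0 0.15 0 1; 0 0 0.15 0 1'
```

```text
time: 17.52
tool_pos: [0.4993, -0.3293, 0.0246]
ee_rot: [3.14, -0.003, 1.62]
wrist_force: [-0.3, -0.9, -0.2]
width: 0.0118
```

```bash
python3 -m inch '0 0 0.1 0 1; 0 0 0.1 0 1; 0 0 0.1 0 1'
```

```text
time: 17.77
tool_pos: [0.4994, -0.3293, 0.0244]
ee_rot: [3.139, -0.002, 1.62]
wrist_force: [-2.1, 0.9, 4.1]
width: 0.0119
```

```bash
python3 -m inch '0 0 0 0 0.85; 0 0 0 0 0.8; 0 0 0 0 0.75; 0 0 0 0 0.7; 0 0 0 0 0.7; 0 0 -1 0 0.7; 0 0 -3 0 0.7; 0 0 -6 0 0.6; 0 0 -10 0 0.5; 0 0 -14 0 0.5; 0 0 -16 0 0.5; 0 0 -18 0 0.5; 0 0 -18 0 0.5; 0 0 -18 0 0.5'
python3 look.py w12
```

```text
time: 18.93
tool_pos: [0.4996, -0.3302, 0.2062]
ee_rot: [3.136, 0.0, 1.62]
wrist_force: [0.1, 1.1, -0.4]
width: 0.0472
```

View pics/w12.png

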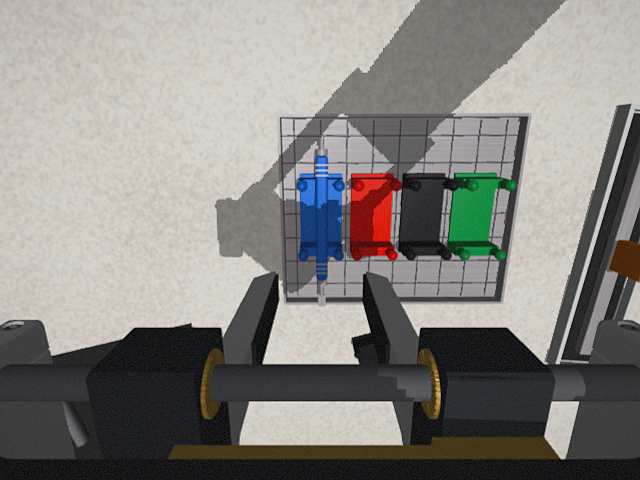

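```bash
python3 - <<'E'
from inst import *
inst('pics/w12.npz',dict(blue=320),r0=130,r1=300,zt=.044)
from cr import *
cr('pics/w12.npz',dict(blue=320,red=375,black=430,green=485),150,285,40)
p,d,K,T=load('pics/w12.npz');P=cloud(d,K,T); print(P[200:206,318:323,2].mean())
go([0.5095,0.276,0.02],1.563)
E
```

```text
blue ctr [ 0.4975 -0.3302] len 0.1277 yaw 0.049 wid 27.0
blue [(59, [321.6, 160.3], [0.4381, -0.3316]), (88, [338.5, 186.1], [0.4618, -0.3139]), (87, [301.7, 186.3], [0.4637, -0.3498]), (784, [321.4, 219.6], [0.496, -0.329]), (66, [338.1, 255.0], [0.5324, -0.3099]), (69, [302.9, 255.4], [0.5346, -0.3462]), (43, [321.2, 276.5], [0.557, -0.3262])]
red [ 0.4952 -0.2745] yaw 0.051 0.0711
black [ 0.4925 -0.219 ] yaw 0.05 0.0712
green [ 0.4896 -0.1632] yaw 0.053 0.0712
0.043165609043407945
shift [60.39  4.02 18.56] spin 0.057 q [-0.68  0.19  1.25  0.    1.69 -2.3 ] tcp [ 0.4989 -0.3297  0.204 ] yaw 1.62 w 0.0471 t 18.9833 F [-0.4  0.4 -1.6]
```

Blue is seated within 1 mm of the fork centre. Next is green.

```bash
python3 -m inch '4 0 0 0.02 0.5; 8 0.5 0 0.05 0.5; 12 1 0 0.057 0.5; 16 1 0 0.057 0.5; 20 2 0 0.057 0.5; 24 2 0 0.057 0.5; 28 3 0 0.057 0.5; 32 3 0 0.057 0.5; 36 4 0 0.057 0.5; 40 4.3 0 0.057 0.5; 44 4.3 0 0.057 0.5; 48 4.3 0 0.057 0.5; 52 4.3 2 0.057 0.5; 56 4.3 4 0.057 0.5; 59 4.3 6 0.057 0.5; 60.4 4.3 8 0.057 0.5; 60.4 4.3 10 0.057 0.5; 60.4 4.3 11 0.057 0.5; 60.4 4.3 11 0.057 0.5; 60.4 4.3 11 0.057 0.5'
python3 look.py w13
```

```text
time: 20.65
tool_pos: [0.5113, 0.2752, 0.0941]
ee_rot: [-3.141, -0.001, 1.563]
wrist_force: [0.1, -0.6, 0.2]
width: 0.0469
```

View pics/w13.png

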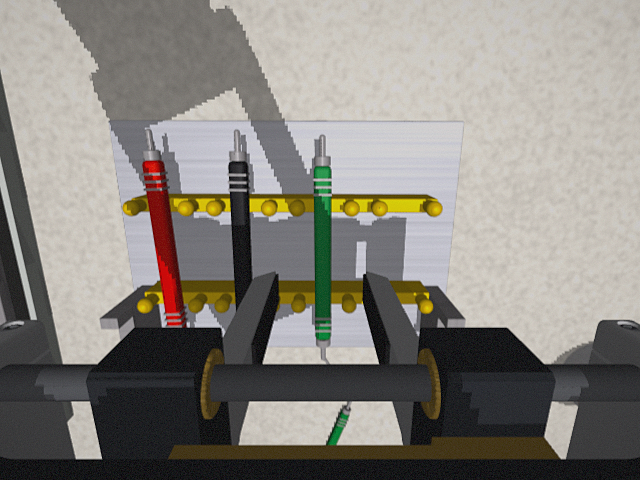

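```bash
python3 - <<'E'
from inst import *
inst('pics/w13.npz',dict(green=322),r0=140,r1=350)
go([0.512,0.276,0.021],1.563)
E
```

```text
green ctr [0.5119 0.2767] len 0.1277 yaw -0.008 wid 16.0
shift [ 0.04 -0.05  7.48] spin -0.001 q [ 0.39  0.2   1.46  0.    1.48 -1.17] tcp [0.5123 0.2754 0.0958] yaw 1.562 w 0.0471 t 20.7 F [0.6 0.3 0.4]
```

```bash
python3 -m inch '0.1 0 2 0 0.5; 0.1 0 4 0 0.5; 0.1 0 6 0 0.5; 0.1 0 7.4 0 0.5; 0.1 0 7.4 0 0.5; 0.1 0 7.4 0 0.6; 0.1 0 7.4 0 0.7; 0.1 0 7.4 0 0.8; 0.1 0 7.4 0 0.9; 0.1 0 7.4 0 1; 0.1 0 7.4 0 1; 0.1 0 7.4 0 1; 0.1 0 7.4 0 1'
python3 -m inch '0 0 -1 0 1; 0 0 -2 0 1; 0 0 -4 0 1; 0 0 -7 0 1; 0 0 -10 0 1; 0 0 -13 0 1; 0 0 -15 0 1; 0 0 -15 0 1; 0 0 -15 0 1'; python3 look.py w14
python3 - <<'E'
from h import *
go([0.4899,-0.1625,0.17],1.622)
E
```

```text
time: 21.78
tool_pos: [0.513, 0.2768, 0.0226]
ee_rot: [3.138, -0.003, 1.562]
wrist_force: [-0.2, -0.6, 3.7]
width: 0.0117
time: 22.53
tool_pos: [0.5132, 0.2767, 0.1744]
ee_rot: [3.135, -0.005, 1.562]
wrist_force: [-1.5, -0.6, 0.4]
width: 0.0117
shift [-43.89  -1.86   0.08] spin -0.06 q [ 0.4   0.16  1.35  0.    1.62 -1.17] tcp [0.5122 0.2762 0.1721] yaw 1.562 w 0.0115 t 22.5833 F [-0.5 -0.5 -1.3]
```

View pics/w14.png

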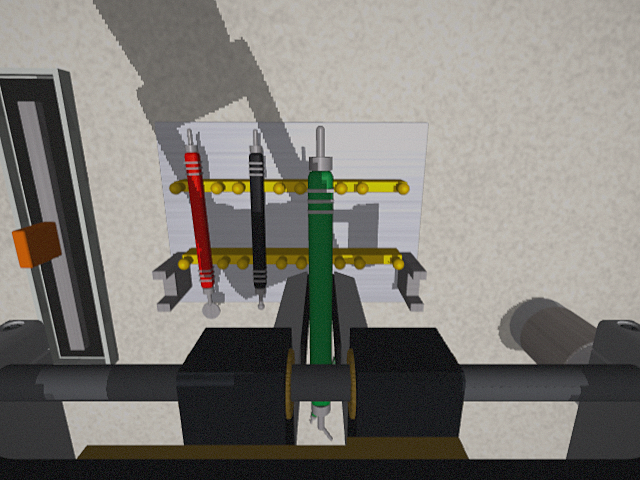

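Green is held straight and the others haven't moved. I'll carry it to its cradle.

```bash
python3 -m inch '-2 0 0 0 1; -5 0 0 0 1; -9 0 0 -0.05 1; -13 -0.5 0 -0.06 1; -17 -1 0 -0.06 1; -21 -1 0 -0.06 1; -25 -1.5 0 -0.06 1; -29 -1.9 0 -0.06 1; -33 -1.9 0 -0.06 1; -37 -1.9 0 -0.06 1; -40 -1.9 0 -0.06 1; -42 -1.9 0 -0.06 1; -43.9 -1.9 0 -0.06 1; -43.9 -1.9 0 -0.06 1; -43.9 -1.9 0 -0.06 1; -43.9 -1.9 0 -0.06 1'
python3 look.py w15
python3 - <<'E'
from h import *
from cr import *
cr('pics/w15.npz',dict(green=320,black=265,red=215),160,285,38)
go([0.4899,-0.1625,0.024],1.622)
E
```

```text
time: 23.92
tool_pos: [0.4887, -0.1615, 0.1691]
ee_rot: [3.142, -0.005, 1.623]
wrist_force: [0.0, 0.5, -0.5]
width: 0.0119
green [ 0.4887 -0.1623] yaw 0.048 0.0696
black [ 0.4923 -0.2175] yaw 0.051 0.0712
red [(125, [212.3, 194.5], [0.4586, -0.2566]), (98, [218.5, 270.9], [0.5296, -0.2531]), (77, [180.4, 271.2], [0.5315, -0.2884])]
shift [-0.19  0.07 14.56] spin 0.002 q [-0.43  0.02  1.51  0.    1.61 -2.06] tcp [ 0.489  -0.1613  0.1696] yaw 1.624 w 0.0118 t 23.9667 F [-0.4  0.1 -0.5]
```

View pics/w15.png

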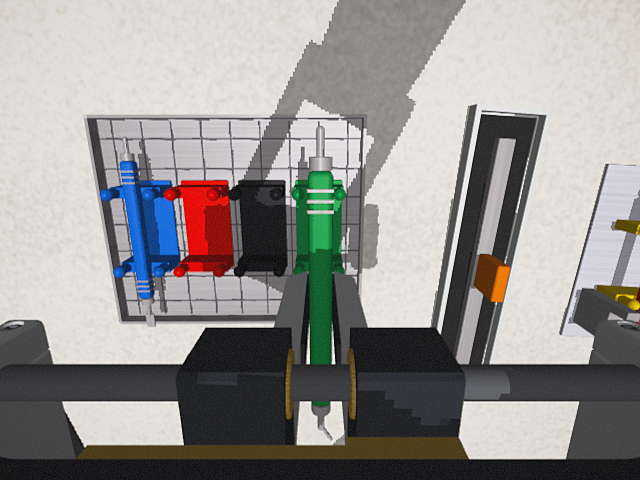

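```bash
python3 -m inch '-0.1 0.05 3 0 1; -0.1 0.05 6 0 1; -0.1 0.05 9 0 1; -0.1 0.05 11.5 0 1; -0.1 0.05 12.5 0 1; -0.1 0.05 13.2 0 1; -0.1 0.05 13.7 0 1; -0.1 0.05 14 0 1; -0.1 0.05 14 0 1; -0.1 0.05 14 0 1'
python3 look.py w16
```

```text
time: 24.8
tool_pos: [0.4906, -0.162, 0.031]
ee_rot: [3.138, -0.003, 1.624]
wrist_force: [0.8, 0.5, -0.2]
width: 0.0118
```

View pics/w16.png

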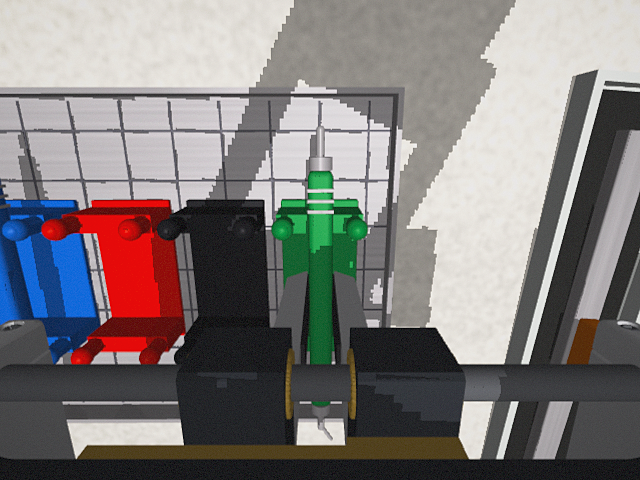

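Centred: balls at 282 and 357, handle at 320. I'll lower it the rest of the way.

```bash
python3 -m inch '0 0 0.2 0 1; 0 0 0.4 0 1; 0 0 0.5 0 1; 0 0 0.55 0 1; 0 0 0.55 0 1; 0 0 0.55 0 1'
```

```text
time: 25.35
tool_pos: [0.4906, -0.1621, 0.0254]
ee_rot: [3.139, -0.003, 1.623]
wrist_force: [0.1, -0.1, -0.9]
width: 0.012
```

```bash
python3 -m inch '0 0 0.1 0 1; 0 0 0.1 0 1; 0 0 0.1 0 1'
```

```text
time: 25.6
tool_pos: [0.4907, -0.1621, 0.0246]
ee_rot: [3.138, -0.003, 1.623]
wrist_force: [-0.4, 0.2, 0.6]
width: 0.0117
```

```bash
python3 -m inch '0 0 0.1 0 1; 0 0 0.1 0 1; 0 0 0.1 0 1'
```

```text
time: 25.85
tool_pos: [0.4908, -0.1622, 0.0246]
ee_rot: [3.138, -0.003, 1.624]
wrist_force: [-1.9, 1.1, 4.4]
width: 0.0117
```

Contact at the same height as blue. I'll release.

```bash
python3 -m inch '0 0 0 0 0.85; 0 0 0 0 0.8; 0 0 0 0 0.75; 0 0 0 0 0.7; 0 0 0 0 0.7; 0 0 -1 0 0.7; 0 0 -3 0 0.7; 0 0 -6 0 0.6; 0 0 -10 0 0.5; 0 0 -14 0 0.5; 0 0 -16 0 0.5; 0 0 -18 0 0.5; 0 0 -18 0 0.5; 0 0 -18 0 0.5'
python3 look.py w17
python3 - <<'E'
from h import *
from inst import *
from cr import *
inst('pics/w17.npz',dict(green=320,blue=145),r0=130,r1=300,zt=.044)
cr('pics/w17.npz',dict(green=320,black=270,red=215),160,285,33)
go([0.508,0.2192,0.095],1.542)
E
```

```text
time: 27.02
tool_pos: [0.4908, -0.163, 0.2061]
ee_rot: [3.135, -0.001, 1.623]
wrist_force: [0.4, 0.4, -0.6]
width: 0.0472
green ctr [ 0.4889 -0.1628] len 0.1277 yaw 0.051 wid 27.0
blue ctr [ 0.4923 -0.3311] len 0.1183 yaw -0.042 wid 27.0
green [(34, [321.3, 161.5], [0.4305, -0.1646]), (92, [302.2, 185.8], [0.4546, -0.1819]), (91, [339.0, 185.9], [0.4529, -0.146]), (780, [321.1, 219.5], [0.4872, -0.1618]), (65, [338.3, 254.8], [0.5236, -0.1422]), (68, [303.0, 254.9], [0.5255, -0.1785]), (37, [321.0, 276.9], [0.5488, -0.1587])]
black [ 0.4923 -0.2175] yaw 0.052 0.0713
red [ 0.4948 -0.2729] yaw 0.053 0.0711
shift [37.99  3.78 11.04] spin 0.082 q [-0.43  0.01  1.45  0.    1.68 -2.06] tcp [ 0.4899 -0.1626  0.2041] yaw 1.624 w 0.0471 t 27.0667 F [-0.3 -0.1 -0.8]
```

View pics/w17.png

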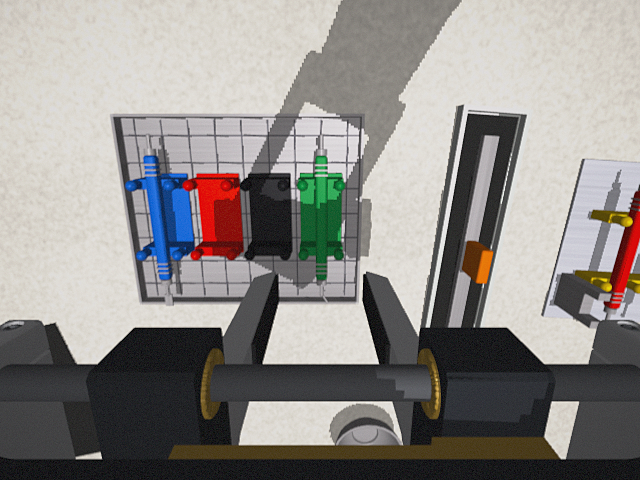

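Green is seated within 1 mm of its fork centre. The blue figure in that print merges handle and cradle pixels, so I'm ignoring it. Next is black.

```bash
python3 -m inch '4 0 0 0.03 0.5; 8 0.5 0 0.08 0.5; 12 1 0 0.082 0.5; 16 2 0 0.082 0.5; 20 3 0 0.082 0.5; 24 3.8 0 0.082 0.5; 28 3.8 0 0.082 0.5; 32 3.8 2 0.082 0.5; 35 3.8 4 0.082 0.5; 37 3.8 6 0.082 0.5; 38 3.8 8 0.082 0.5; 38 3.8 10 0.082 0.5; 38 3.8 11 0.082 0.5; 38 3.8 11 0.082 0.5; 38 3.8 11 0.082 0.5'
python3 look.py w18
python3 - <<'E'
from inst import *
inst('pics/w18.npz',dict(black=320),r0=140,r1=350)
go([0.508,0.2192,0.021],1.542)
E
```

```text
time: 28.32
tool_pos: [0.5073, 0.2186, 0.0939]
ee_rot: [-3.141, -0.002, 1.541]
wrist_force: [-0.5, -0.7, 0.8]
width: 0.0471
black ctr [0.5082 0.2188] len 0.1285 yaw -0.029 wid 16.0
shift [ 0.02 -0.05  7.45] spin -0.001 q [ 0.3   0.14  1.53  0.    1.47 -1.24] tcp [0.5083 0.2188 0.0955] yaw 1.541 w 0.0471 t 28.3667 F [-0.1  0.2  0.2]
```

View pics/w18.png

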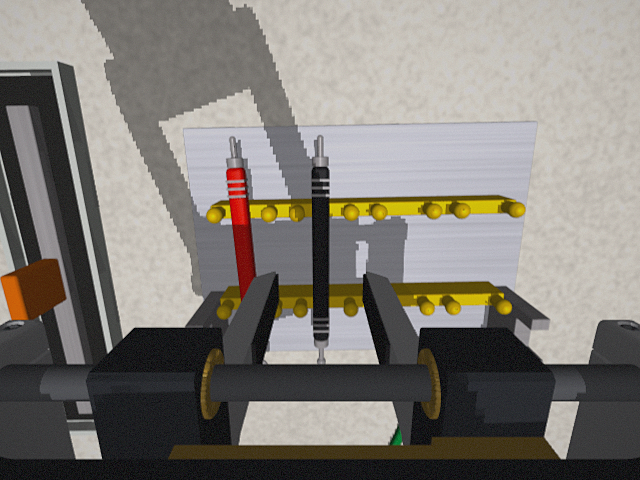

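Black is centred between the fingers at column 320. I'll grip and lift it.

```bash
python3 -m inch '0 0 2 0 0.5; 0 0 4 0 0.5; 0 0 6 0 0.5; 0 0 7.4 0 0.5; 0 0 7.4 0 0.5; 0 0 7.4 0 0.6; 0 0 7.4 0 0.7; 0 0 7.4 0 0.8; 0 0 7.4 0 0.9; 0 0 7.4 0 1; 0 0 7.4 0 1; 0 0 7.4 0 1; 0 0 7.4 0 1'
python3 -m inch '0 0 -1 0 1; 0 0 -2 0 1; 0 0 -4 0 1; 0 0 -7 0 1; 0 0 -10 0 1; 0 0 -13 0 1; 0 0 -15 0 1; 0 0 -15 0 1; 0 0 -15 0 1'; python3 look.py w19
python3 - <<'E'
from h import *
go([0.4928,-0.218,0.17],1.622)
E
```

```text
time: 29.45
tool_pos: [0.509, 0.2192, 0.0223]
ee_rot: [3.138, -0.004, 1.541]
wrist_force: [-1.3, -0.5, 3.2]
width: 0.0119
time: 30.2
tool_pos: [0.5092, 0.2189, 0.1741]
ee_rot: [3.134, -0.005, 1.541]
wrist_force: [-0.1, -0.2, -1.1]
width: 0.0116
shift [-4.369e+01 -2.200e-01  3.000e-02] spin -0.081 q [ 0.3   0.1   1.42  0.    1.61 -1.24] tcp [0.5081 0.2186 0.1718] yaw 1.541 w 0.0111 t 30.25 F [-0.3  0.6 -1.3]
```

View pics/w19.png

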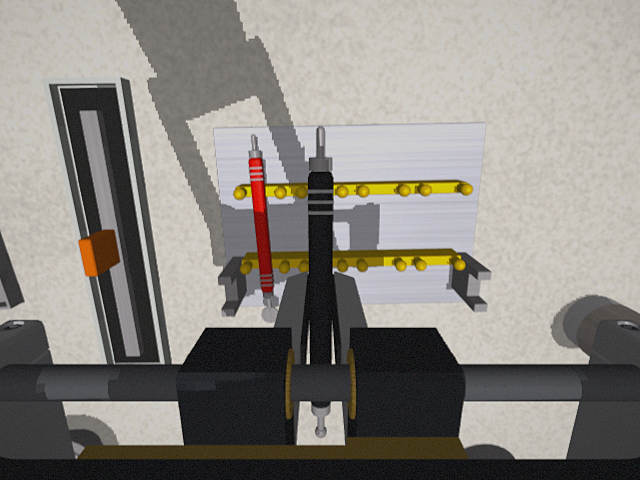

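```bash
python3 -m inch '-2 0 0 0 1; -5 0 0 0 1; -9 0 0 -0.05 1; -13 0 0 -0.08 1; -17 0 0 -0.08 1; -21 0 0 -0.08 1; -25 0 0 -0.08 1; -29 -0.2 0 -0.08 1; -33 -0.2 0 -0.08 1; -37 -0.2 0 -0.08 1; -40 -0.2 0 -0.08 1; -42 -0.2 0 -0.08 1; -43.7 -0.2 0 -0.08 1; -43.7 -0.2 0 -0.08 1; -43.7 -0.2 0 -0.08 1; -43.7 -0.2 0 -0.08 1'
python3 look.py w20
python3 - <<'E'
from h import *
from cr import *
cr('pics/w20.npz',dict(black=320,red=262),160,285,38)
go([0.4928,-0.218,0.0246],1.622)
E
```

```text
time: 31.58
tool_pos: [0.4923, -0.217, 0.1685]
ee_rot: [3.14, -0.006, 1.621]
wrist_force: [0.3, 0.4, -0.3]
width: 0.0123
black [ 0.4918 -0.2181] yaw 0.052 0.0703
red [ 0.495  -0.2734] yaw 0.05 0.0711
shift [-1.900e-01 -1.000e-02  1.445e+01] spin -0.0 q [-0.52  0.07  1.46  0.01  1.61 -2.15] tcp [ 0.4926 -0.2168  0.1691] yaw 1.622 w 0.0114 t 31.6333 F [-0.5  0.5 -0.4]
```

View pics/w20.png

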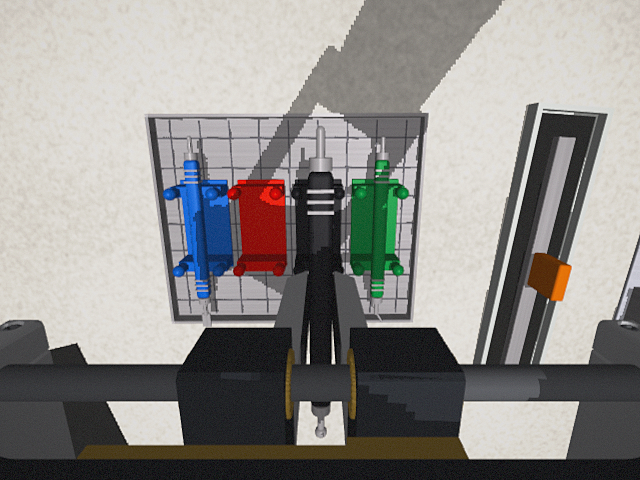

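```bash
python3 -m inch '-0.1 0 3 0 1; -0.1 0 6 0 1; -0.1 0 9 0 1; -0.1 0 11.5 0 1; -0.1 0 12.5 0 1; -0.1 0 13.2 0 1; -0.1 0 13.7 0 1; -0.1 0 14 0 1; -0.1 0 14 0 1; -0.1 0 14 0 1'
python3 look.py w21; python3 -m inch '0 0 0.2 0 1; 0 0 0.4 0 1; 0 0 0.5 0 1; 0 0 0.5 0 1; 0 0 0.5 0 1'
```

```text
time: 32.47
tool_pos: [0.4938, -0.2176, 0.0305]
ee_rot: [3.137, -0.004, 1.622]
wrist_force: [0.2, -0.4, -0.8]
width: 0.0112
time: 32.93
tool_pos: [0.4937, -0.2176, 0.0254]
ee_rot: [3.138, -0.004, 1.622]
wrist_force: [1.2, 0.6, 0.1]
width: 0.0114
```

View pics/w21.png

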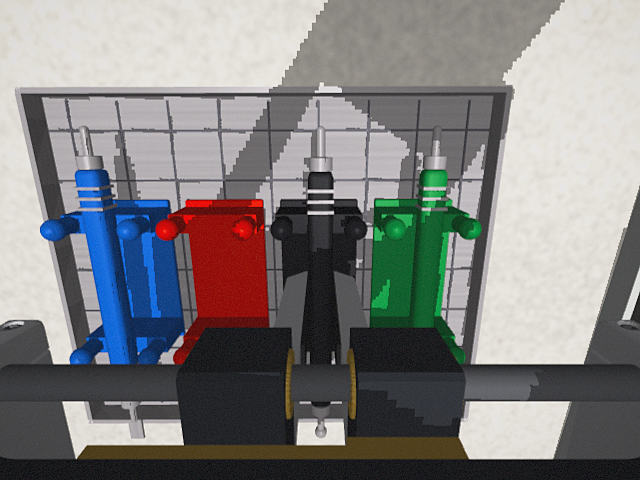

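Centred: black balls at 282 and 356, handle at 320.

```bash
python3 -m inch '0 0 0.1 0 1; 0 0 0.12 0 1; 0 0 0.12 0 1'
```

```text
time: 33.18
tool_pos: [0.4938, -0.2177, 0.0243]
ee_rot: [3.137, -0.003, 1.622]
wrist_force: [-0.0, -0.5, 0.2]
width: 0.0118
```

```bash
python3 -m inch '0 0 0.1 0 1; 0 0 0.1 0 1; 0 0 0.1 0 1'
```

```text
time: 33.43
tool_pos: [0.4939, -0.2177, 0.0243]
ee_rot: [3.137, -0.003, 1.622]
wrist_force: [-1.8, 0.4, 5.0]
width: 0.0116
```

Contact. I'll release, then view.

```bash
python3 -m inch '0 0 0 0 0.85; 0 0 0 0 0.8; 0 0 0 0 0.75; 0 0 0 0 0.7; 0 0 0 0 0.7; 0 0 -1 0 0.7; 0 0 -3 0 0.7; 0 0 -6 0 0.6; 0 0 -10 0 0.5; 0 0 -14 0 0.5; 0 0 -16 0 0.5; 0 0 -18 0 0.5; 0 0 -18 0 0.5; 0 0 -18 0 0.5'
python3 look.py w22
python3 - <<'E'
from h import *
from cr import *
cr('pics/w22.npz',dict(black=320,red=267),160,285,33)
go([0.507,0.165,0.095],1.585)
E
```

```text
time: 34.6
tool_pos: [0.4937, -0.2187, 0.2058]
ee_rot: [3.134, -0.002, 1.622]
wrist_force: [0.4, -0.2, -0.4]
width: 0.0468
black [(34, [321.1, 161.6], [0.4337, -0.2203]), (93, [338.8, 185.8], [0.4559, -0.2018]), (94, [301.9, 185.9], [0.4577, -0.2378]), (807, [321.2, 219.5], [0.4903, -0.2173]), (71, [338.2, 254.9], [0.5266, -0.1979]), (82, [302.7, 255.5], [0.529, -0.2345]), (29, [321.0, 270.9], [0.5451, -0.2147]), (48, [321.0, 277.1], [0.5521, -0.2144])]
red [ 0.4949 -0.2734] yaw 0.051 0.0709
shift [38.16  3.32 11.03] spin 0.037 q [-0.53  0.06  1.4   0.01  1.68 -2.15] tcp [ 0.4929 -0.2182  0.2038] yaw 1.622 w 0.0465 t 34.65 F [-0.6  0.4 -0.1]
```

View pics/w22.png

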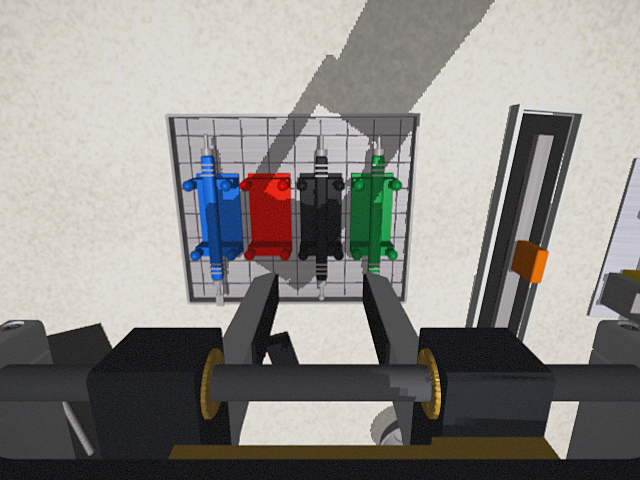

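Black is seated with its handle on the fork centreline. Now red.

```bash
python3 -m inch '4 0 0 0.03 0.5; 8 0.5 0 0.037 0.5; 12 1 0 0.037 0.5; 16 2 0 0.037 0.5; 20 3 0 0.037 0.5; 24 3.3 0 0.037 0.5; 28 3.3 0 0.037 0.5; 32 3.3 2 0.037 0.5; 35 3.3 4 0.037 0.5; 37 3.3 6 0.037 0.5; 38.2 3.3 8 0.037 0.5; 38.2 3.3 10 0.037 0.5; 38.2 3.3 11 0.037 0.5; 38.2 3.3 11 0.037 0.5; 38.2 3.3 11 0.037 0.5'
python3 look.py w23
python3 - <<'E'
from inst import *
inst('pics/w23.npz',dict(red=320),r0=140,r1=350)
go([0.507,0.165,0.021],1.585)
E
```

```text
time: 35.9
tool_pos: [0.5058, 0.1648, 0.0938]
ee_rot: [3.141, -0.003, 1.584]
wrist_force: [0.3, 0.1, 0.3]
width: 0.0468
red ctr [0.5072 0.1643] len 0.1278 yaw 0.011 wid 15.999998092651367
shift [-0.01 -0.01  7.43] spin -0.001 q [ 0.21  0.09  1.58  0.    1.46 -1.38] tcp [0.5069 0.1649 0.0953] yaw 1.584 w 0.047 t 35.95 F [ 0.4 -0.1 -0. ]
```

View pics/w23.png

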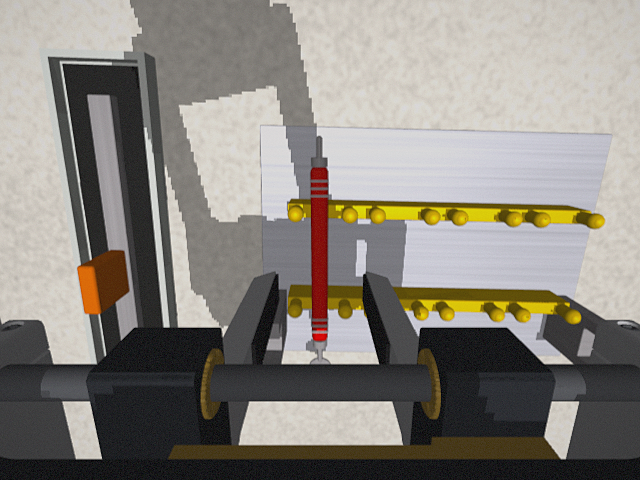

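```bash
python3 -m inch '0 0 2 0 0.5; 0 0 4 0 0.5; 0 0 6 0 0.5; 0 0 7.4 0 0.5; 0 0 7.4 0 0.5; 0 0 7.4 0 0.6; 0 0 7.4 0 0.7; 0 0 7.4 0 0.8; 0 0 7.4 0 0.9; 0 0 7.4 0 1; 0 0 7.4 0 1; 0 0 7.4 0 1; 0 0 7.4 0 1'
python3 -m inch '0 0 -1 0 1; 0 0 -2 0 1; 0 0 -4 0 1; 0 0 -7 0 1; 0 0 -10 0 1; 0 0 -13 0 1; 0 0 -15 0 1; 0 0 -15 0 1; 0 0 -15 0 1'; python3 look.py w24
python3 - <<'E'
from h import *
go([0.4955,-0.2738,0.17],1.622)
E
```

```text
time: 37.03
tool_pos: [0.5077, 0.1653, 0.0222]
ee_rot: [3.137, -0.004, 1.584]
wrist_force: [-1.0, -0.4, 4.1]
width: 0.0117
time: 37.78
tool_pos: [0.5078, 0.1649, 0.174]
ee_rot: [3.133, -0.005, 1.584]
wrist_force: [-0.4, -0.4, -0.3]
width: 0.0114
shift [-4.383e+01 -1.700e+00  2.000e-02] spin -0.038 q [ 0.21  0.05  1.47  0.    1.61 -1.38] tcp [0.5067 0.1647 0.1719] yaw 1.584 w 0.0115 t 37.8333 F [ 0.1  0.4 -0.5]
```

View pics/w24.png

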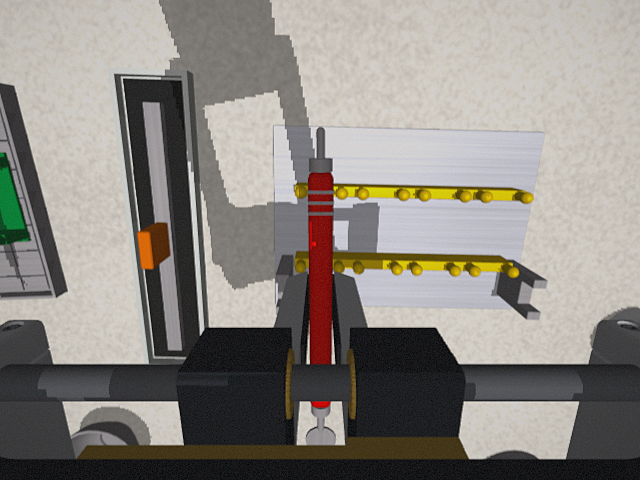

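```bash
python3 -m inch '-2 0 0 0 1; -5 0 0 0 1; -9 0 0 -0.03 1; -13 -0.5 0 -0.038 1; -17 -0.8 0 -0.038 1; -21 -1 0 -0.038 1; -25 -1.3 0 -0.038 1; -29 -1.7 0 -0.038 1; -33 -1.7 0 -0.038 1; -37 -1.7 0 -0.038 1; -40 -1.7 0 -0.038 1; -42 -1.7 0 -0.038 1; -43.9 -1.7 0 -0.038 1; -43.9 -1.7 0 -0.038 1; -43.9 -1.7 0 -0.038 1; -43.9 -1.7 0 -0.038 1'
python3 look.py w25
python3 - <<'E'
from h import *
from cr import *
cr('pics/w25.npz',dict(red=320),160,285,30)
go([0.4955,-0.2738,0.0246],1.622)
E
```

```text
time: 39.17
tool_pos: [0.4949, -0.2733, 0.1684]
ee_rot: [3.139, -0.006, 1.622]
wrist_force: [0.3, -0.3, -0.5]
width: 0.0116
red [ 0.4946 -0.274 ] yaw 0.05 0.0698
shift [-0.15 -0.02 14.44] spin 0.001 q [-0.61  0.13  1.39  0.01  1.62 -2.23] tcp [ 0.4952 -0.2731  0.169 ] yaw 1.623 w 0.0118 t 39.2167 F [-0.3  0.1  0.4]
```

View pics/w25.png

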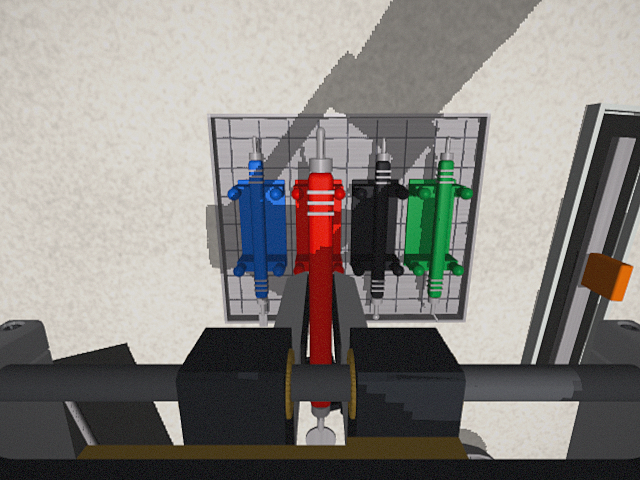

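```bash
python3 -m inch '-0.07 0 3 0 1; -0.07 0 6 0 1; -0.07 0 9 0 1; -0.07 0 11.5 0 1; -0.07 0 12.5 0 1; -0.07 0 13.2 0 1; -0.07 0 13.7 0 1; -0.07 0 14 0 1; -0.07 0 14 0 1; -0.07 0 14 0 1'
python3 look.py w26; python3 -m inch '0 0 0.2 0 1; 0 0 0.4 0 1; 0 0 0.5 0 1; 0 0 0.5 0 1; 0 0 0.5 0 1'
```

```text
time: 40.05
tool_pos: [0.4965, -0.2735, 0.0305]
ee_rot: [3.136, -0.004, 1.623]
wrist_force: [-0.2, -0.4, -0.2]
width: 0.0118
time: 40.52
tool_pos: [0.4964, -0.2735, 0.0254]
ee_rot: [3.136, -0.004, 1.623]
wrist_force: [-0.0, 0.5, -0.1]
width: 0.0118
```

View pics/w26.png

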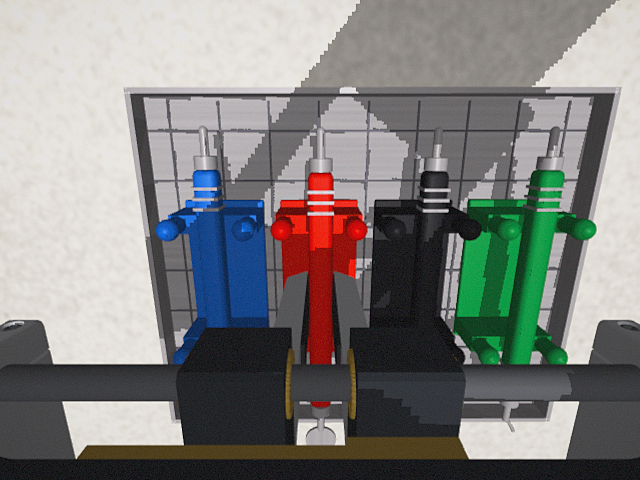

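Centred: red balls at 281 and 357, handle at 320.

```bash
python3 -m inch '0 0 0.1 0 1; 0 0 0.12 0 1; 0 0 0.12 0 1'
```

```text
time: 40.77
tool_pos: [0.4964, -0.2736, 0.0242]
ee_rot: [3.136, -0.004, 1.623]
wrist_force: [-0.5, 0.2, -0.7]
width: 0.0116
```

```bash
python3 -m inch '0 0 0.1 0 1; 0 0 0.1 0 1; 0 0 0.1 0 1'
```

```text
time: 41.02
tool_pos: [0.4965, -0.2736, 0.0241]
ee_rot: [3.136, -0.004, 1.623]
wrist_force: [-1.6, 1.6, 4.5]
width: 0.0117
```

Contact. I'll release, retreat and check everything.

```bash
python3 -m inch '0 0 0 0 0.85; 0 0 0 0 0.8; 0 0 0 0 0.75; 0 0 0 0 0.7; 0 0 0 0 0.7; 0 0 -1 0 0.7; 0 0 -3 0 0.7; 0 0 -6 0 0.6; 0 0 -10 0 0.5; 0 0 -14 0 0.5; 0 0 -16 0 0.5; 0 0 -18 0 0.5; 0 0 -18 0 0.5; 0 0 -18 0 0.5'
python3 -m inch '0 0 0 0 0.5; 0 0 0 0 0.5; 0 0 0 0 0.5'
python3 look.py w27
python3 - <<'E'
from h import *
p,d=robot.snapshot('scene'); cv2.imwrite('pics/s27.png',p)
p,d,K,T=load('pics/w27.npz'); P=cloud(d,K,T)
g=p[160:290,215:475]; cv2.imwrite('pics/w27c.png',cv2.resize(g,None,fx=3,fy=3,interpolation=cv2.INTER_NEAREST))
E
```

```text
time: 42.18
tool_pos: [0.4961, -0.2747, 0.2058]
ee_rot: [3.133, -0.002, 1.623]
wrist_force: [-0.1, 0.7, -1.6]
width: 0.047
time: 42.43
tool_pos: [0.4954, -0.2742, 0.2037]
ee_rot: [3.136, -0.004, 1.623]
wrist_force: [-0.8, 0.1, 0.4]
width: 0.0471
```

View pics/w27.png

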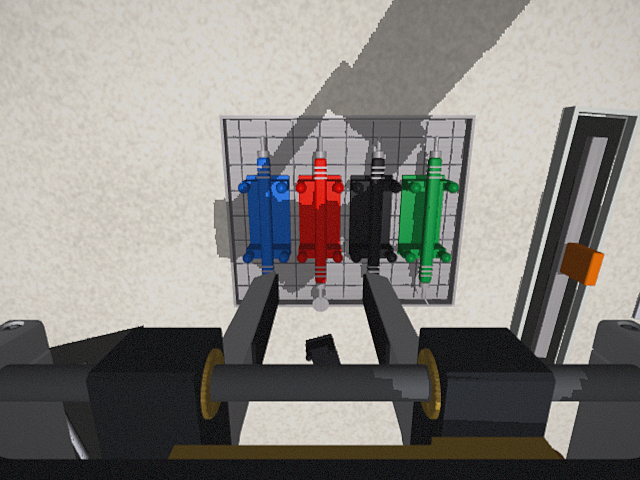

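View pics/s27.png

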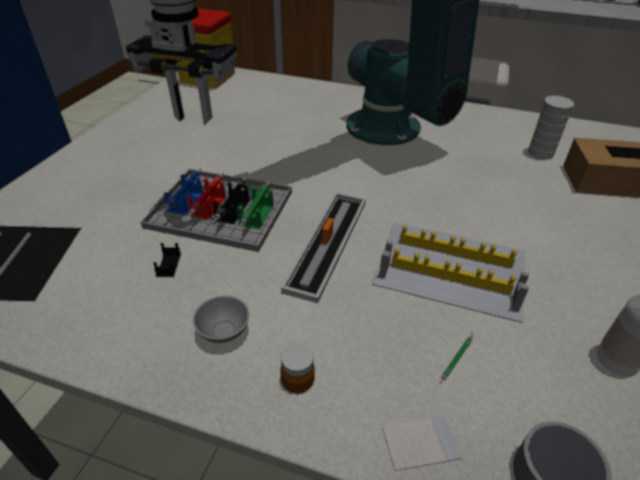

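All four are in their own cradles, and the bar is in the tray tab up. Last, a numeric check of level and centring.

```bash
python3 - <<'E'
from h import *
p,d,K,T=load('pics/w27.npz'); P=cloud(d,K,T)[100:300,200:480].reshape(-1,3)
C=dict(blue=(.4983,-.3297),red=(.4953,-.2738),black=(.4926,-.218),green=(.4895,-.1626)); th=.051
for k,c in C.items():
    q=P[:,:2]-c; a=q@[np.cos(th),np.sin(th)]; b=q@[-np.sin(th),np.cos(th)]
    s=(abs(b)<.010)&(abs(a)<.08)&(P[:,2]>.036)&(P[:,2]<.055)
    A,B,Z=a[s],b[s],P[s,2]
    m=abs(A)<.055; near=m&(A<-.01)&(abs(B)<.004); far=m&(A>.01)&(abs(B)<.004)
    print(k,'span',A.min().round(4),A.max().round(4),'lateral near/far',np.median(B[m&(A<-.01)]).round(4),np.median(B[m&(A>.01)]).round(4),'top z near/far',np.median(Z[near]).round(4),np.median(Z[far]).round(4))
print(robot.get_obs()['wrist_force'],robot.get_obs()['time'])
E
```

```text
blue span -0.0794 0.0558 lateral near/far 0.0017 0.0015 top z near/far 0.0429 0.0431
red span -0.0792 0.0797 lateral near/far 0.0003 0.0013 top z near/far 0.043 0.043
black span -0.0794 0.0553 lateral near/far -0.0 0.0001 top z near/far 0.043 0.0431
green span -0.08 0.0798 lateral near/far -0.0007 -0.0005 top z near/far 0.043 0.0431
[ 0.20983705 -0.01246858  0.06908026] 42.5333
```

```bash
python3 -c "
from bench import robot
print(robot.close_job())"
```

```text
the job is handed in; nothing more can be done
None
```

The job is done and handed in at about 42.5 s of the 136 s allowed. I lifted the retaining bar straight out of its brackets with all four instruments staying in the rack. It now lies tab up in the white tray. I then set blue, green, black and red down in that order, each in the cassette cradle of its own colour. I lowered every part until it touched (about 4–6 N) before opening the gripper, and left the small green instrument and small black cradle alone.

**Last checks:**
- **Level:** in the last wrist view, each handle's top measures 43 mm at both ends, within 0.2 mm.
- **Sideways centring:** the handles lie within about 2 mm of their cradle centrelines. Blue reads furthest off at 1.5–1.7 mm in that final side-on view, though it was under 1 mm when seen from directly above.
- **Lengthwise centring:** blue and green measured within 1 mm after placing. Black and red were placed to the same calculated positions but not measured again along their length, because the final check's span figures were cut off at the edge of its window.
- **Gripper and surroundings:** the gripper is open and clear about 0.2 m above the table. The last scene view shows the bar in its tray and the rack empty.

One printed reading for blue, taken just after green was placed, was wrong because it mixed handle and cradle pixels. I ignored it.

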